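# Rack the hand stamps by length and screw the ink-pad lid home

## Task

Put the stamping corner away: stand every hand stamp in the rack, short ones in the short (yellow) row and long ones in the long (green) row, each flat in a bay of its own. Close the ink-pad tub: rest the lid on top of the thread, turn it back (anticlockwise) until it drops into the thread, then screw it forward (clockwise) until fully home. Leave the other things on the desk where they are.

Things in the scene. Friction and masses are not known exactly. Their poses are not given: they have to be found in the camera images.
- short1: Hand stamp, 60 mm long (its own x) by 30 mm wide (y), 80 mm high standing: a metal block on a rubber foot, 22 mm high, and on its middle a red upright grip 34 mm (x) by 16 mm (y), from 22 to 80 mm height. Origin: centre of the underside; z up. 140 g. Stands on the desk at the start; belongs in the short (yellow) row of the rack. May be absent (None).
- short2: Hand stamp, 60 mm long (its own x) by 30 mm wide (y), 80 mm high standing: a metal block on a rubber foot, 22 mm high, and on its middle a red upright grip 34 mm (x) by 16 mm (y), from 22 to 80 mm height. Origin: centre of the underside; z up. 140 g. Stands on the desk at the start; belongs in the short (yellow) row of the rack. May be absent (None).
- short3: Hand stamp, 60 mm long (its own x) by 30 mm wide (y), 80 mm high standing: a metal block on a rubber foot, 22 mm high, and on its middle a red upright grip 34 mm (x) by 16 mm (y), from 22 to 80 mm height. Origin: centre of the underside; z up. 140 g. Stands on the desk at the start; belongs in the short (yellow) row of the rack. May be absent (None).
- short4: Hand stamp, 60 mm long (its own x) by 30 mm wide (y), 80 mm high standing: a metal block on a rubber foot, 22 mm high, and on its middle a red upright grip 34 mm (x) by 16 mm (y), from 22 to 80 mm height. Origin: centre of the underside; z up. 140 g. Stands on the desk at the start; belongs in the short (yellow) row of the rack. May be absent (None).
- long1: Hand stamp, 92 mm long (its own x) by 30 mm wide (y), 80 mm high standing: a metal block on a rubber foot, 22 mm high, and on its middle a red upright grip 34 mm (x) by 16 mm (y), from 22 to 80 mm height. Origin: centre of the underside; z up. 140 g. Stands on the desk at the start; belongs in the long (green) row of the rack. May be absent (None).
- long2: Hand stamp, 92 mm long (its own x) by 30 mm wide (y), 80 mm high standing: a metal block on a rubber foot, 22 mm high, and on its middle a red upright grip 34 mm (x) by 16 mm (y), from 22 to 80 mm height. Origin: centre of the underside; z up. 140 g. Stands on the desk at the start; belongs in the long (green) row of the rack. May be absent (None).
- long3: Hand stamp, 92 mm long (its own x) by 30 mm wide (y), 80 mm high standing: a metal block on a rubber foot, 22 mm high, and on its middle a red upright grip 34 mm (x) by 16 mm (y), from 22 to 80 mm height. Origin: centre of the underside; z up. 140 g. Stands on the desk at the start; belongs in the long (green) row of the rack. May be absent (None).
- long4: Hand stamp, 92 mm long (its own x) by 30 mm wide (y), 80 mm high standing: a metal block on a rubber foot, 22 mm high, and on its middle a red upright grip 34 mm (x) by 16 mm (y), from 22 to 80 mm height. Origin: centre of the underside; z up. 140 g. Stands on the desk at the start; belongs in the long (green) row of the rack. May be absent (None).
- rack: Grey stamp rack fixed to the desk, 194 mm (its x) by 220 mm (y), with two rows of four shallow bays. Row at -x: short bays, 72 mm by 47 mm, yellow patches. Row at +x: long bays, 104 mm by 47 mm, green patches. Bay middles: x = -57 mm (short row) or +37 mm (long row), y = -80, -27, 27 or 80 mm; a stamp stands there with its length along the rack's x, one stamp to a bay, any bay of the row. Floor 6 mm and walls 14 mm above the desk. Origin: on the desk, near the middle.
- tub: Blue round ink-pad tub, fixed, 116 mm across; origin: centre of the underside, z up. Shoulder at 30 mm height, then a 60 mm wide neck up to 50 mm. On the neck a thread with 3 starts: at angles anticlockwise from x (+0, 120, 240): post -5 to 5 (30 to 46 mm high), rail 5 to 83 (37.5 to 42.5 mm high, out to 37 mm radius), open gap 83 to 115. Red marks: home; white: gaps.
- lid: Black screw lid, 84 mm wide, 120 g, lying rim down. Origin: centre of the rim's underside, z up. Top at 25.5 mm; on it a grip bar 62 mm long (x), 18 mm wide (y), up to 59.5 mm. 3 inner lugs at the rim, 22 degrees wide, at 0, 120, 240 degrees from x (yellow marks); 2 mm play round the neck. Its origin is 42.5 mm above the tub's with the lugs on the rails, 30 mm when dropped.
- lid_lug (a point): Middle of the lug on the lid's +x side, 35 mm from the lid's axis and 2.75 mm above its rim; lugs are 5.5 mm high. The lid turns with little friction and falls by its own weight once the grip is loose.
- tub_start0 (a point): Middle of a lug that has dropped into gap 0 (white mark), at 99 degrees, 35 mm from the tub's axis. Turned back (anticlockwise), lugs on the rails reach the gaps, are stopped by the next posts, and drop 12.5 mm to the shoulder.
- tub_home0 (a point): Middle of a lug when the lid is fully home (red mark), at 16 degrees, 35 mm from the tub's axis: 83 degrees forward (clockwise) of the gap, under the rail, against a post. Any lug at any home mark will do.
- tub_start1 (a point): Middle of a lug that has dropped into gap 1 (white mark), at 219 degrees, 35 mm from the tub's axis. Turned back (anticlockwise), lugs on the rails reach the gaps, are stopped by the next posts, and drop 12.5 mm to the shoulder.
- tub_home1 (a point): Middle of a lug when the lid is fully home (red mark), at 136 degrees, 35 mm from the tub's axis: 83 degrees forward (clockwise) of the gap, under the rail, against a post. Any lug at any home mark will do.
- tub_start2 (a point): Middle of a lug that has dropped into gap 2 (white mark), at 339 degrees, 35 mm from the tub's axis. Turned back (anticlockwise), lugs on the rails reach the gaps, are stopped by the next posts, and drop 12.5 mm to the shoulder.
- tub_home2 (a point): Middle of a lug when the lid is fully home (red mark), at 256 degrees, 35 mm from the tub's axis: 83 degrees forward (clockwise) of the gap, under the rail, against a post. Any lug at any home mark will do.
- mug: White mug, 76 mm across, 85 mm high, a bystander. Origin: centre of the underside.
- stapler: Blue stapler, 150 mm long, 48 mm high, a bystander. Origin: centre of the underside.
- tape: Black tape dispenser, 140 mm long, 80 mm high, a bystander. Origin: centre of the underside.
- notes: Yellow block of note paper, 76 mm square, 35 mm high, a bystander. Origin: centre of the underside.
Things that resemble listed ones, but are neither listed nor needed, are in the scene too. Leave any purple look-alike of the long1 alone.

How it is judged:
On the way, in this order (a step that is already met when the one before it is completed fails the run):
1. the lid rests upright on top of the tub's thread, lugs on the rails (horizontal distance between lid and tub below 0.006 m and angle between lid's own z axis and vertical below 0.07 rad and z of lid in the frame of tub between 0.039 and 0.0485 m), for 0.2 s.
2. the lid is turned back and has dropped into the start of the thread, at the gaps ((distance between lid_lug and tub_start0 below 0.01 m or distance between lid_lug and tub_start1 below 0.01 m or distance between lid_lug and tub_start2 below 0.01 m) and horizontal distance between lid and tub below 0.006 m and angle between lid's own z axis and vertical below 0.07 rad and z of lid in the frame of tub below 0.034 m), for 0.2 s.
At the end, for the whole second after the job is handed in: Each stamp stands still and upright (0.1 rad) on the floor (4 mm) of a bay of its row, along it (0.35 rad), its middle within 16 mm (short) or 20 mm (long) of the row's; the lid is level on the shoulder (4 mm), lugs within 8 mm of the home marks, at rest (x of short1 in the frame of rack between -0.073 and -0.041 m and y of short1 in the frame of rack between -0.107 and 0.107 m and z of each of short1, short2, short3, short4, long1, long2, long3, long4 in the frame of rack below 0.01 m and angle between each of short1, short2, short3, short4, long1, long2, long3, long4's own z axis and vertical below 0.1 rad and angle between the x axis of each of short1, short2, short3, short4, long1, long2, long3, long4 and the x axis of rack, either way round below 0.35 rad and linear speed of each of short1, short2, short3, short4, long1, long2, long3, long4, lid below 0.02 m/s and x of short2 in the frame of rack between -0.073 and -0.041 m and y of short2 in the frame of rack between -0.107 and 0.107 m and x of short3 in the frame of rack between -0.073 and -0.041 m and y of short3 in the frame of rack between -0.107 and 0.107 m and x of short4 in the frame of rack between -0.073 and -0.041 m and y of short4 in the frame of rack between -0.107 and 0.107 m and x of long1 in the frame of rack between 0.017 and 0.057 m and y of long1 in the frame of rack between -0.107 and 0.107 m and x of long2 in the frame of rack between 0.017 and 0.057 m and y of long2 in the frame of rack between -0.107 and 0.107 m and x of long3 in the frame of rack between 0.017 and 0.057 m and y of long3 in the frame of rack between -0.107 and 0.107 m and x of long4 in the frame of rack between 0.017 and 0.057 m and y of long4 in the frame of rack between -0.107 and 0.107 m and (distance between lid_lug and tub_home0 below 0.008 m or distance between lid_lug and tub_home1 below 0.008 m or distance between lid_lug and tub_home2 below 0.008 m) and horizontal distance between lid and tub below 0.006 m and angle between lid's own z axis and vertical below 0.07 rad and z of lid in the frame of tub below 0.034 m); the robot touches nothing.
It fails at once if the mug is pushed more than 40 mm or knocked over (distance of mug from where it was at the start of the episode above 0.04 m or angle between mug's own z axis and vertical above 0.5 rad).
It fails at once if the stapler is pushed more than 40 mm or knocked over (distance of stapler from where it was at the start of the episode above 0.04 m or angle between stapler's own z axis and vertical above 0.5 rad).
It fails at once if the tape is pushed more than 40 mm or knocked over (distance of tape from where it was at the start of the episode above 0.04 m or angle between tape's own z axis and vertical above 0.5 rad).
It fails at once if the notes is pushed more than 40 mm or knocked over (distance of notes from where it was at the start of the episode above 0.04 m or angle between notes's own z axis and vertical above 0.5 rad).
Of short1, long1, short2, long2, short3, long3, short4, long4 only 5 to 7 are there at a start; the rules pass over those that are not, and their reading is None.
At some moment in a run one of short1, short2, short3, short4, long1, long2, long3, long4 may be knocked a few centimetres aside while the robot is not near it.
It also fails if it takes over 208 s, if anything falls off the work surface, if the arm or the gripper's body presses on something with over 40 N, if the wrist force passes 120 N, or if a joint passes its speed limit or range.

## Robot

A 7-joint arm with a two-finger parallel gripper is mounted at the origin on the work surface. World frame = base frame: x ahead of the robot, y to its left, z up, the work surface at z = 0. Lengths are in m, angles in rad, forces in N, time in s.
With the tool pointing down it reaches from about 0.425 to 0.925 m from the base axis. Payload 6.8 kg.
Tool frame: the origin (TCP) lies at the very end of the fingers, on their centre line; the grasp point (between the pads) lies 19 mm behind it; z points along the fingers, y is the line along which they close (so a half turn about z gives the same grasp; the last joint's range is limited). The gripper opens to 85 mm and grips with 20 to 120 N. Pads are 22 mm wide; open, the fingers measure 114 mm over their backs; the gripper's body (76 mm by 85 mm) begins 54 mm behind the grasp point. The pads swing forward as they close: fully open they stand 13 mm farther back than shut.
Start: joints at [-1.444, 0.477, 0.022, 1.555, -0.011, 1.109, -0.083], TCP at [0.157, 0.656, 0.231] pointing down, gripper open.
Joint ranges: [-2.96, 2.96], [-0.34, 2.1], [-1.41, 1.46], [0.24, 2.44], [-1.37, 4.51], [0.17, 1.92], [-2.96, 2.96]. Speed limits (rad/s): [2.39, 2.39, 3.14, 3.14, 3.14, 3.14, 3.14].

## Interface

Orientations are given as a unit quaternion [w, x, y, z].
In Python, from station import bot gives the robot as it stands.
- The arm moves only by the tool jog_arm, never from a script. Its argument "motion" is a list of rows, each a list of 7 numbers: the turn, a rotation vector about the tool's x, y, z in rad, then the shift along the tool's x, y, z in mm, then the finger opening in mm, from 0 to 85.4. A call has 1 to 10 rows; each row is the pose to reach, as a shift and turn from the pose commanded when the call began, along the tool's axes at that moment; what a row does not reach only later rows make up. A row lasts 1/8 s, in which the tool goes at most 62.5 mm and 10.7 degrees, less where a joint would pass 70% of its speed; a pose out of reach is approached as far as the arm can. A call with a gripper value outside its range is refused whole. The fingers move at their own pace and stop on an object; "grip_force" is the grip in N (left out, the last holds). Time passes only in rows, so rows that repeat a pose let the fingers close. It gives the time, the measured TCP pose, the force, the opening and the grip force at its end, in the units of the state.
- bot.get_obs(): the state, without advancing time (a new reading comes with each control period).
- bot.read_camera(name): name is "scene" or "top" or "wrist"; returns a dict with "pixels" (400x640x3 uint8, red, green, blue), "camera_matrix" (3x3 intrinsics, pixels), "distortion" ([k1, k2, p1, p2, k3] as OpenCV has them; the pictures are not rectified), "T" (4x4, takes a point from camera to world coordinates); the wrist camera has in their place "tool_from_camera" (4x4, takes a point from camera to tool coordinates, whose origin is the TCP and whose axes are the flange's). Camera axes: x right, y down, z forward; pixel columns grow to the right and rows downward; lengths in m; the calibration is good to about 2 mm. A picture is of the moment at which its call begins: read the wrist's pose just before it. There is no depth.
- bot.hand_in(): hands the job in; it is judged then, once.
Trained networks look in a picture, given as the dict that the camera call returned (one of the last four; its "shot" number tells which), for a name from the list of things; names that differ only in an ending like _2 or _b are one class to them, and where a whole thing is asked for, a point or a joint stands for the part that bears it (a point fixed in the world has none). Each returns a list of dicts, best first, with "score" (0 to 1); they miss things now and then, are a little off and sometimes report something else, mostly with a low value. They report only what shows in the picture. A call takes as long as a camera call. They do not tell look-alikes from the thing itself.
- bot.spot_in(thing, picture): "xy" ([column, row] in pixels, amid what is visible of it).
- bot.tip_of(thing, picture): "xy" ([column, row] in pixels: a listed point, or the origin of a listed thing).
The state is a dict: "t": time; "q": joint angles; "joint_vel": joint speeds; "joint_torque": joint torques, N m; "eef_pos": TCP position; "tool_rot": TCP orientation; "contact_force": force on the tool from outside, world axes, zero at the start; "torque": the same for the moment, N m; "gripper_width": opening from 0.0 (shut) to 1.0 (fully open); "grasp_force": force on a finger pad.
Only numpy, scipy, OpenCV 4.12 (cv2) and the standard library are available. Lean on these libraries where they do the work, as an engineer would, in place of code of your own. Each camera call takes 0.05 s, during which the arm holds its last target. There are 200 camera calls.

## Working session

There is one attempt and no reset: what is moved stays moved. The work goes in short steps, Python scripts to look and compute and a tool call to move; the robot and the scene stay as the last step left them, time stands still between calls to the robot, and variables do not carry over. Pictures are saved under pics/ and viewed, at most 14 in all, crops included, and the job is handed in when it is done.

Besides the shell and the picture viewer there is one more tool, called after "Call:" in YAML: its name, and indented under it one key for each argument. jog_arm: Moves the arm, as the interface text tells. Its arguments: {"type":"object","properties":{"motion":{"type":"array"},"grip_force":{"type":"number"}},"required":["motion"]}

```bash
mkdir -p pics; ls
cat > h.py <<'E'
import numpy as np, cv2
from station import bot
from scipy.spatial.transform import Rotation as R
def save(p,n,crop=None,s=1):
    im=p["pixels"][:,:,::-1]
    if crop: im=im[crop[1]:crop[3],crop[0]:crop[2]]
    cv2.imwrite('pics/'+n,cv2.resize(im,None,fx=s,fy=s,interpolation=cv2.INTER_CUBIC))
def TT(o):
    T=np.eye(4);w,x,y,z=o["tool_rot"];T[:3,:3]=R.from_quat([x,y,z,w]).as_matrix();T[:3,3]=o["eef_pos"];return T
def camT(p,o=None):
    return p["T"] if "T" in p else TT(o)@np.array(p["tool_from_camera"])
def world(p,uv,z,o=None):
    T=np.array(camT(p,o));n=cv2.undistortPoints(np.array([[uv]],float),np.array(p["camera_matrix"]),np.array(p["distortion"]))[0,0]
    d=T[:3,:3]@np.array([n[0],n[1],1]);c=T[:3,3];return c+d*(z-c[2])/d[2]
def proj(p,P,o=None):
    T=np.linalg.inv(np.array(camT(p,o)));r=cv2.Rodrigues(T[:3,:3])[0]
    return cv2.projectPoints(np.array(P,float).reshape(-1,1,3),r,T[:3,3],np.array(p["camera_matrix"]),np.array(p["distortion"]))[0][:,0]
def yaw(o):
    return np.arctan2(*TT(o)[:2,0][::-1])
E
python3 - <<'E'
from h import *
o=bot.get_obs();print(o);print(TT(o).round(3))
for n in["scene","top"]:
    p=bot.read_camera(n);save(p,n+'0.png');print(n,np.array(p["T"]).round(3).tolist(),p["camera_matrix"])
    for t in["short1","long1","lid","tub","rack","mug","lid_lug","tub_start0","tub_home0"]:
        print(t,"spot",[([round(v) for v in d["xy"]],round(d["score"],2)) for d in bot.spot_in(t,p)] if t[3:4]!='_' else '',"tip",[([round(v) for v in d["xy"]],round(d["score"],2)) for d in bot.tip_of(t,p)])
E
```

```text
pics
{'t': 0.0, 'q': array([-1.44412153,  0.47778117,  0.02235342,  1.55645434, -0.01147785,
        1.10928113, -0.08310285]), 'joint_vel': array([ 8.79166278e-04,  1.17160739e-03, -9.11712140e-04,  7.37804944e-04,
       -3.46371341e-04, -1.51050829e-06, -1.15683240e-04]), 'joint_torque': array([-1.26294012e-04, -5.96450007e+01,  1.60796966e+00, -2.81207621e+01,
        1.24441463e-02,  9.29964735e-03,  8.49586002e-06]), 'eef_pos': array([0.15691349, 0.65590545, 0.23033745]), 'tool_rot': array([-2.58379535e-05,  1.17109776e-01,  9.93118570e-01, -8.97437692e-04]), 'contact_force': array([ 0.38379939, -1.14650113, -0.48020379]), 'torque': array([-0.02573129,  0.02051517, -0.01437189]), 'grasp_force': 0.0, 'gripper_width': 1.0012561455867608}
[[-0.973  0.233 -0.     0.157]
 [ 0.233  0.973 -0.002  0.656]
 [-0.    -0.002 -1.     0.23 ]
 [ 0.     0.     0.     1.   ]]
scene [[-0.744, 0.539, -0.395, 0.912], [0.668, 0.593, -0.449, 0.504], [-0.008, -0.598, -0.801, 0.911], [0.0, 0.0, 0.0, 1.0]] [[461.56640599   0.         321.3143571 ]
 [  0.         461.56640599 195.91632157]
 [  0.        
[... 1343 characters left out ...]
[([232, 313], 0.76), ([352, 200], 0.68), ([354, 171], 0.66), ([455, 273], 0.66), ([306, 168], 0.61), ([222, 160], 0.59)]
lid spot [([232, 216], 0.93), ([213, 170], 0.17)] tip [([233, 216], 0.67)]
tub spot [([215, 172], 0.67), ([449, 190], 0.46)] tip [([214, 172], 0.86), ([215, 154], 0.73), ([232, 220], 0.69)]
rack spot [([452, 189], 0.65), ([215, 169], 0.6)] tip [([450, 188], 0.85), ([286, 260], 0.68), ([298, 199], 0.6)]
mug spot [([271, 96], 0.68)] tip [([273, 102], 0.66)]
lid_lug spot  tip [([226, 206], 0.85)]
tub_start0 spot  tip [([213, 184], 0.96), ([198, 163], 0.65), ([225, 158], 0.65)]
tub_home0 spot  tip [([200, 169], 0.86), ([222, 176], 0.81), ([216, 153], 0.71), ([306, 167], 0.56)]
```

View pics/top0.png

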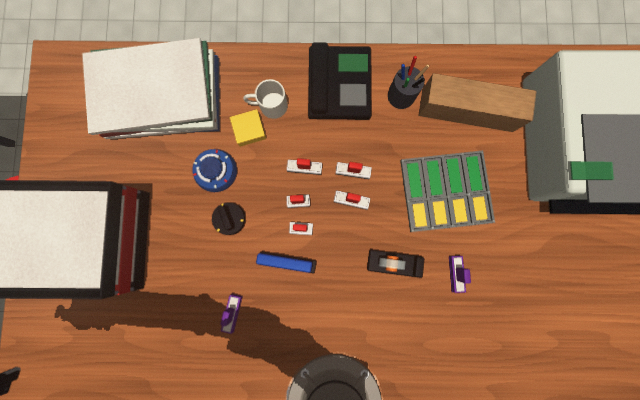

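View pics/scene0.png

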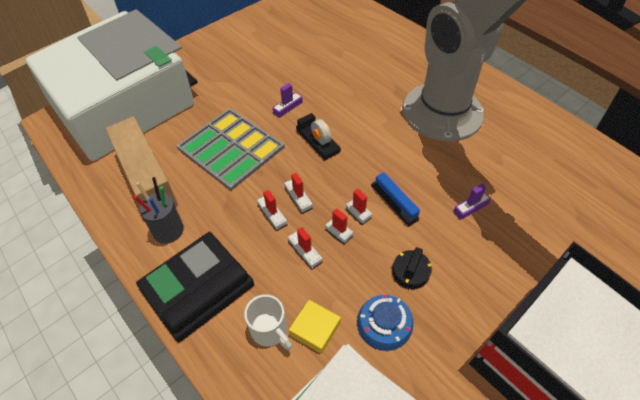

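Top view: the red/white stamps are longs at (304,167), (354,171), (352,199) and shorts at (298,201), (300,228). The purple look-alikes at (457,274) and (232,313) stay put. Lid is at (229,217), tub at (215,170), rack at (448,190), and mug, notes, stapler and tape are at (270,97), (247,127), (286,262) and (396,263).

```bash
cat >> h.py <<'E'
def blobs(p,lo,hi,amin=25):
    hsv=cv2.cvtColor(p["pixels"],cv2.COLOR_RGB2HSV);m=cv2.inRange(hsv,np.array(lo),np.array(hi))
    n,l,s,c=cv2.connectedComponentsWithStats(m)
    return [(c[i],s[i,4],np.argwhere(l==i)[:,::-1]) for i in range(1,n) if s[i,4]>=amin]
def rackfit(p,o=None):
    # green/yellow patch centres -> rack pose
    g=[world(p,c,.006,o)[:2] for c,a,_ in blobs(p,(50,120,60),(80,255,220)) if a>200]
    y=[world(p,c,.006,o)[:2] for c,a,_ in blobs(p,(20,120,120),(32,255,255)) if a>100]
    return np.array(g),np.array(y)
E
python3 - <<'E'
from h import *
for n in["scene","top"]:
    p=bot.read_camera(n);print(n)
    g,y=rackfit(p);print("green",g.round(3).tolist());print("yel",y.round(3).tolist())
    reds=blobs(p,(0,170,90),(6,255,255),30)
    for c,a,_ in reds: print("red",c.round(),a,world(p,c,.075 if n=="top" else .055)[:2].round(3))
    if n=="top":
        for c,a,pts in blobs(p,(0,0,170),(180,50,255),60):
            if a<700:
                P=np.array([world(p,q,.02)[:2] for q in pts]);(ctr,wh,ang)=cv2.minAreaRect((P*1000).astype(np.float32));print("white",c.round(),a,np.round(ctr),np.round(wh),round(ang))
    for t,z in[("lid",0),("lid_lug",.003),("tub",0),("tub_start0",.033),("tub_home0",.033),("rack",0),("short1",0),("long1",0)]:
        print(t,[(world(p,d["xy"],z)[:2].round(3).tolist(),round(d["score"],2)) for d in bot.tip_of(t,p)])
E
```

```text
scene
green [[0.585, -0.367], [0.58, -0.315], [0.573, -0.262], [0.567, -0.209]]
yel [[0.492, -0.379], [0.486, -0.326], [0.479, -0.273], [0.473, -0.22], [0.697, 0.233]]
red [297. 184.] 184 [ 0.509 -0.041]
red [359. 200.] 236 [0.434 0.092]
red [270. 201.] 187 [ 0.588 -0.045]
red [141. 202.] 70 [ 0.816 -0.249]
red [339. 220.] 242 [0.506 0.1  ]
red [304. 239.] 219 [0.596 0.085]
red [512. 373.] 988 [0.503 0.567]
lid [([0.46, 0.279], 0.58), ([0.338, 0.123], 0.19)]
lid_lug [([0.495, 0.299], 0.9)]
tub [([0.59, 0.32], 0.66)]
tub_start0 [([0.594, 0.36], 0.77), ([0.55, 0.32], 0.73), ([0.608, -0.028], 0.71), ([0.609, 0.303], 0.59), ([0.484, 0.297], 0.42)]
tub_home0 [([0.615, 0.313], 0.92), ([0.57, 0.358], 0.81), ([0.557, 0.298], 0.66)]
rack [([0.55, -0.302], 0.72)]
short1 [([0.503, 0.099], 0.71), ([0.435, 0.093], 0.59)]
long1 [([0.6, 0.085], 0.97), ([0.503, -0.042], 0.97), ([0.599, -0.044], 0.95), ([0.219, 0.264], 0.91), ([0.322, -0.287], 0.71), ([0.46, 0.282], 0.3)]
top
green [[0.584, -0.372], [0.577, -0.319], [0.571, -0.266], [0.565, -0.213], [0.594, -0.687]]
yel [[0.705, 0.238], [0.491, -0.38
[... 742 characters left out ...]
te [298. 202.] 115 [504.  96.] [28. 58.] 4
white [301. 229.] 130 [432.  88.] [59. 29.] 87
white [457. 262.] 71 [ 339. -315.] [18. 46.] 88
white [459. 286.] 76 [ 292. -318.] [18. 30.] 88
white [233. 301.] 66 [245. 256.] [20. 24.] 81
lid [([0.457, 0.263], 0.86)]
lid_lug [([0.484, 0.286], 0.68)]
tub [([0.581, 0.32], 0.75)]
tub_start0 [([0.598, 0.357], 0.9), ([0.548, 0.303], 0.87), ([0.611, 0.292], 0.84)]
tub_home0 [([0.561, 0.298], 0.93), ([0.619, 0.314], 0.79), ([0.57, 0.343], 0.61)]
rack [([0.546, -0.296], 0.56), ([0.36, -0.156], 0.38)]
short1 [([0.436, 0.088], 0.77)]
long1 [([0.319, -0.321], 0.83), ([0.218, 0.261], 0.72), ([0.586, -0.054], 0.58), ([0.6, 0.083], 0.55), ([0.621, 0.311], 0.43)]
```

```bash
cat >> h.py <<'E'
def go(x,y,z,yd):
    o=bot.get_obs();T=TT(o);a=np.radians(yd);c,s=np.cos(a),np.sin(a)
    Rt=np.array([[c,s,0],[s,-c,0],[0,0,-1]])
    rv=R.from_matrix(T[:3,:3].T@Rt).as_rotvec();d=T[:3,:3].T@(np.array([x,y,z])-T[:3,3])*1000
    print("rot",rv.round(3),"mm",d.round(1),"rows",max(np.degrees(np.linalg.norm(rv))/10.7,np.linalg.norm(d)/62.5).round(1),"yaw",np.degrees(yaw(o)).round(1))
E
python3 - <<'E'
from h import *
p=bot.read_camera("wrist");print(np.array(p["tool_from_camera"]).round(3),p["camera_matrix"][0][0])
go(.458,.271,.22,217)
E
```

```text
[[-0.001 -0.955 -0.298  0.074]
 [ 1.    -0.    -0.001  0.   ]
 [ 0.001 -0.298  0.955 -0.143]
 [ 0.     0.     0.     1.   ]] 315.2258949364026
rot [ 0.     0.    -0.881] mm [-382.4 -304.9   11.3] rows 7.8 yaw 166.5
```

Call:
jog_arm:
  motion:
    - [0,0,0,0,0,-60,85]
    - [0,0,0,0,0,-120,85]
    - [0,0,0,0,0,-120,85]
    - [0,0,-0.2,-60,-50,-120,85]

```text
t: 3.05
eef_pos: [0.1902, 0.6087, 0.3503]
tool_rot: [-0.001, 0.018, 1.0, 0.001]
contact_force: [0.8, -1.0, 0.3]
gripper_width: 0.996
grasp_force: 0.0
```

```bash
python3 -c "
from h import *
go(.458,.271,.26,217)"
```

```text
rot [ 0.002 -0.002 -0.681] mm [-279.9 -328.1   89.4] rows 7.0 yaw 178.0
```

Call:
jog_arm:
  motion:
    - [0,0,-0.17,-70,-82,0,85]
    - [0,0,-0.34,-140,-164,20,85]
    - [0,0,-0.51,-210,-246,40,85]
    - [0,0,-0.68,-280,-328,90,85]
    - [0,0,-0.68,-280,-328,90,85]
    - [0,0,-0.68,-280,-328,90,85]
    - [0,0,-0.68,-280,-328,90,85]
    - [0,0,-0.68,-280,-328,90,85]
    - [0,0,-0.68,-280,-328,90,85]
    - [0,0,-0.68,-280,-328,90,85]

```text
t: 4.3
eef_pos: [0.4577, 0.2673, 0.2614]
tool_rot: [0.0, -0.312, 0.95, 0.0]
contact_force: [-0.2, 0.5, 0.3]
gripper_width: 0.995
grasp_force: 0.0
```

Run:
```python
from h import *
o=bot.get_obs();p=bot.read_camera("wrist");save(p,"w1.png");print(o["eef_pos"],np.degrees(yaw(o)))
for t,z in[("lid",0),("lid_lug",.003),("tub",0),("tub_start0",.033),("tub_home0",.033)]:
    print(t,[(np.round(d["xy"]).tolist(),world(p,d["xy"],z,o)[:2].round(3).tolist(),round(d["score"],2)) for d in bot.tip_of(t,p)])
```

```text
[0.45769189 0.26727172 0.26143916] -143.58986753468955
lid [([327.0, 163.0], [0.459, 0.277], 0.59)]
lid_lug [([320.0, 186.0], [0.49, 0.288], 0.69)]
tub [([298.0, 255.0], [0.59, 0.325], 0.65), ([211.0, 55.0], [0.435, 0.087], 0.23)]
tub_start0 [([305.0, 243.0], [0.555, 0.313], 0.75), ([310.0, 282.0], [0.599, 0.353], 0.7), ([270.0, 267.0], [0.612, 0.296], 0.62), ([85.0, 43.0], [0.504, -0.025], 0.46)]
tub_home0 [([323.0, 272.0], [0.576, 0.357], 0.79), ([290.0, 241.0], [0.564, 0.296], 0.72), ([282.0, 281.0], [0.62, 0.321], 0.58)]
```

View pics/w1.png

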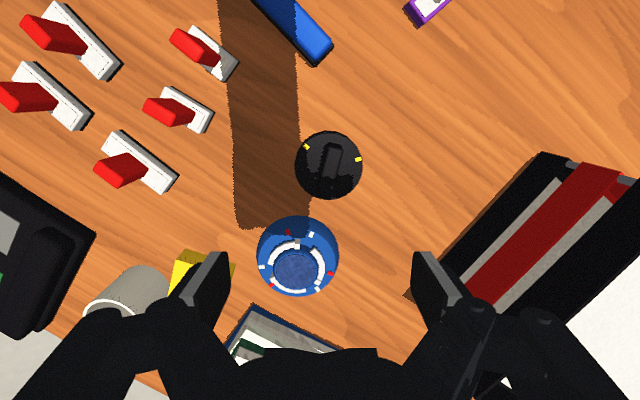

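Wrist view: lid at (328,165) with yellow marks at (306,146) and (358,159) and its bar running (335,147)–(323,178). The tub is at (298,256) with its white and red marks clear. I'll go low over the tub for one close look.

```bash
python3 -c "
from h import *
go(.586,.322,.16,210)"
```

```text
rot [0.   0.   0.11] mm [-135.9  -30.6  101.5] rows 2.8 yaw -143.7
```

Call:
jog_arm:
  motion:
    - [0,0,0.05,-50,-15,34,85]
    - [0,0,0.11,-100,-30,68,85]
    - [0,0,0.11,-136,-30,101,85]
    - [0,0,0.11,-136,-30,101,85]
    - [0,0,0.11,-136,-30,101,85]
    - [0,0,0.11,-136,-30,101,85]

```text
t: 5.35
eef_pos: [0.5861, 0.3216, 0.1621]
tool_rot: [0.001, -0.258, 0.966, 0.0]
contact_force: [0.2, -0.3, 0.4]
gripper_width: 0.997
grasp_force: 0.0
```

Run:
```python
from h import *
o=bot.get_obs();p=bot.read_camera("wrist");save(p,"w2.png");print(o["eef_pos"],np.degrees(yaw(o)))
for t,z in[("tub",0),("tub_start0",.033),("tub_home0",.033)]:
    r=bot.tip_of(t,p);W=[world(p,d["xy"],z,o)[:2] for d in r]
    print(t,[(np.round(d["xy"]).tolist(),w.round(4).tolist(),round(d["score"],2)) for d,w in zip(r,W)],np.mean(W[:3],0))
```

```text
[0.58608912 0.32163256 0.16205872] -150.0620540080697
tub [([320.0, 180.0], [0.5907, 0.3224], 0.78)] [0.59065418 0.32243237]
tub_start0 [([333.0, 148.0], [0.5534, 0.3145], 0.88), ([347.0, 210.0], [0.5957, 0.354], 0.87), ([284.0, 197.0], [0.6133, 0.2984], 0.81)] [0.58747659 0.32227947]
tub_home0 [([308.0, 149.0], [0.5648, 0.2955], 0.78), ([360.0, 194.0], [0.5768, 0.3564], 0.76), ([331.0, 150.0], [0.5554, 0.3137], 0.64), ([295.0, 219.0], [0.6271, 0.3175], 0.63)] [0.56567546 0.32187767]
```

View pics/w2.png

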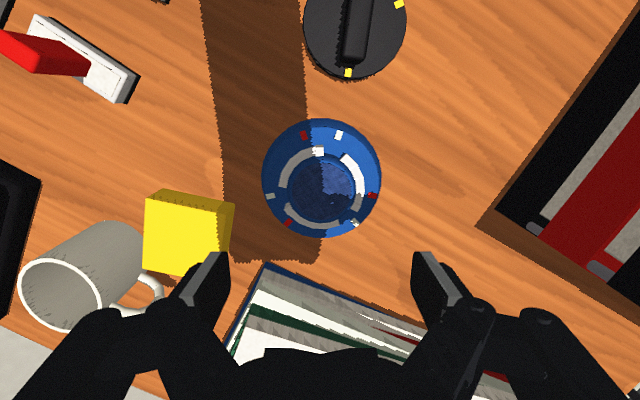

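Close view: tub centred at (322,178), white gap marks at (339,135), (270,196), (354,222), red home marks at (304,135), (372,196), (288,224). The lid bar is at the top, near (357,30).

```bash
cat > tub.py <<'E'
from h import *
from scipy.optimize import least_squares
o=bot.get_obs();p=bot.read_camera("wrist")
def near(lo,hi,a0,a1):
    return [(c,a) for c,a,_ in blobs(p,lo,hi,5) if a0<=a<=a1 and np.hypot(*(c-[322,178]))<75]
W=near((0,0,120),(180,70,255),5,90);Rr=near((170,120,60),(180,255,255),5,90)+near((0,120,60),(5,255,255),5,90)
for k,L in(("w",W),("r",Rr)):
    for c,a in L: w=world(p,c,.03,o)[:2];print(k,c.round(1),a,w.round(4),np.hypot(*(w-[.587,.322])).round(4),np.degrees(np.arctan2(*(w-[.587,.322])[::-1])).round(1))
# silhouette of blue tub: hull of blue pixels vs projected hull
b=max([x for x in blobs(p,(100,100,40),(125,255,255),500) if np.hypot(*(x[0]-[322,178]))<60],key=lambda x:x[1])
h=cv2.convexHull(b[2].astype(np.int32));(cx,cy),ax,an=cv2.fitEllipse(h);print("ell",cx,cy,ax)
def model(v):
    a=np.linspace(0,2*np.pi,90)
    P=np.vstack([np.c_[v[0]+.058*np.cos(a),v[1]+.058*np.sin(a),0*a+z] for z in(0,.03)])
    return cv2.convexHull(proj(p,P,o).astype(np.float32))
def res(v):
    m=model(v);return [cv2.pointPolygonTest(m,(float(q[0][0]),float(q[0][1])),True) for q in h]
s=least_squares(res,[.587,.322],loss="soft_l1",diff_step=1e-3);print("centre",s.x.round(4),np.abs(s.fun).mean())
E
python3 tub.py
```

```text
w [338.1 134.9] 66 [0.5413 0.3126] 0.0466 -168.4
w [269.6 195.8] 35 [0.6198 0.2866] 0.0483 -47.2
w [354.4 222.5] 40 [0.6035 0.3676] 0.0485 70.1
r [304.7 134.3] 13 [0.5552 0.2874] 0.047 -132.6
r [286. 220.] 5 [0.6333 0.3108] 0.0476 -13.7
r [289.7 223. ] 7 [0.6342 0.3152] 0.0477 -8.2
r [302.9 135.2] 37 [0.5567 0.2864] 0.0468 -130.4
r [371.9 195.3] 36 [0.5727 0.3674] 0.0476 107.5
r [287.  222.5] 36 [0.635  0.3128] 0.0489 -10.9
ell 320.61212158203125 177.80810546875 (119.32479858398438, 119.41494750976562)
centre [0.5878 0.3222] 3.4834271670902752
```

```bash
python3 -c "
from h import *
go(.461,.275,.16,210)"
```

```text
rot [ 0.     0.001 -0.001] mm [131.6  21.8   1.1] rows 2.1 yaw -150.1
```

Call:
jog_arm:
  motion:
    - [0,0,0,44,7,0,85]
    - [0,0,0,90,14,0,85]
    - [0,0,0,132,22,0,85]
    - [0,0,0,132,22,0,85]
    - [0,0,0,132,22,0,85]
    - [0,0,0,132,22,0,85]

```text
t: 6.35
eef_pos: [0.4619, 0.2754, 0.1606]
tool_rot: [0.001, -0.258, 0.966, 0.0]
contact_force: [0.2, -0.5, -0.7]
gripper_width: 0.997
grasp_force: 0.0
```

```bash
cat > lid.py <<'E'
from h import *
import sys
from scipy.optimize import least_squares
o=bot.get_obs();p=bot.read_camera("wrist");save(p,sys.argv[1],(180,60,500,300),2)
print(o["eef_pos"],np.degrees(yaw(o)))
for c,a,_ in blobs(p,(22,150,100),(34,255,255),8):
    if a<120: print("yel",c.round(1),a,[world(p,c,z,o)[:2].round(4).tolist() for z in(.012,.0255)])
for t,z in[("lid",0),("lid_lug",.003)]:
    print(t,[(np.round(d["xy"]).tolist(),world(p,d["xy"],z,o)[:2].round(4).tolist(),round(d["score"],2)) for d in bot.tip_of(t,p)])
c0=[322,170]
b=max([x for x in blobs(p,(0,0,0),(180,255,62),500) if np.hypot(*(x[0]-c0))<60],key=lambda x:x[1])
h=cv2.convexHull(b[2].astype(np.int32));print("c",b[0],b[1])
a=np.linspace(0,2*np.pi,90)
def model(v):
    P=np.vstack([np.c_[v[0]+.042*np.cos(a),v[1]+.042*np.sin(a),0*a+z] for z in(0,.0255)])
    return cv2.convexHull(proj(p,P,o).astype(np.float32))
def res(v):
    m=model(v);return [cv2.pointPolygonTest(m,(float(q[0][0]),float(q[0][1])),True) for q in h]
s=least_squares(res,[.46,.274],loss="soft_l1",diff_step=1e-3);print("centre",s.x.round(4),np.abs(s.fun).mean())
E
python3 lid.py w3.png
```

```text
[0.46185929 0.27540372 0.1606156 ] -150.07795992764923
yel [292.8 156.6] 45 [[0.4567, 0.2416], [0.454, 0.2414]]
yel [365.1 165.5] 48 [[0.4302, 0.3047], [0.4287, 0.3016]]
yel [154.4 371.2] 24 [[0.7724, 0.2194], [0.7551, 0.2202]]
lid [([326.0, 174.0], [0.4579, 0.2786], 0.73)]
lid_lug [([320.0, 210.0], [0.493, 0.2923], 0.97)]
c [325.8894745  178.60068206] 6451
centre [0.4589 0.2785] 0.5591377504965324
```

View pics/w3.png

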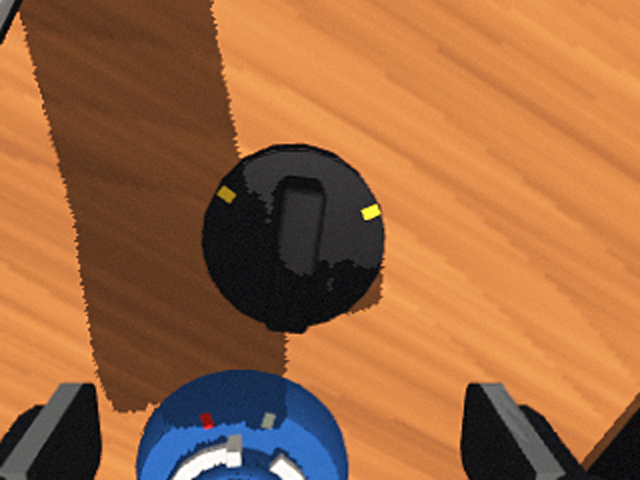

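Lid centre is about (0.459, 0.279), bar yaw about 22.5°; yellow marks in the crop are at (227,195) and (370,212). I'll grasp across the bar.

```bash
python3 -c "
from h import *
go(.459,.2787,.031,202.5)"
```

```text
rot [-0.    0.    0.13] mm [  0.3   4.3 129.2] rows 2.1 yaw -150.1
```

Call:
jog_arm:
  motion:
    - [0,0,0.13,0,4,0,70]
    - [0,0,0.13,0,4,50,60]
    - [0,0,0.13,0,4,100,60]
    - [0,0,0.13,0,4,129,60]
    - [0,0,0.13,0,4,129,60]
    - [0,0,0.13,0,4,129,60]
    - [0,0,0.13,0,4,129,10]
    - [0,0,0.13,0,4,129,10]
    - [0,0,0.13,0,4,129,10]
    - [0,0,0.13,0,4,129,10]
  grip_force: 40

```text
t: 7.75
eef_pos: [0.4593, 0.2789, 0.0324]
tool_rot: [0.001, -0.195, 0.981, 0.0]
contact_force: [-0.6, -0.3, 6.2]
gripper_width: 0.203
grasp_force: 40.4
```

Call:
jog_arm:
  motion:
    - [0,0,0,0,0,0,10]
    - [0,0,0,0,0,0,10]
    - [0,0,0,0,0,0,10]
    - [0,0,0,0,0,-30,10]
    - [0,0,0,0,0,-60,10]
    - [0,0,0,0,0,-120,10]
    - [0,0,0,0,0,-120,10]
    - [0,0,0,0,0,-120,10]

```text
t: 8.75
eef_pos: [0.4582, 0.2782, 0.1511]
tool_rot: [-0.0, -0.195, 0.981, 0.0]
contact_force: [-0.2, -0.2, -1.3]
gripper_width: 0.205
grasp_force: 39.4
```

Run:
```python
from h import *
o=bot.get_obs();p=bot.read_camera("wrist");save(p,"w4.png")
print(o["eef_pos"],np.degrees(yaw(o)),o["gripper_width"],o["grasp_force"])
z=o["eef_pos"][2]-.031
for c,a,_ in blobs(p,(22,150,100),(34,255,255),8):
    if a<400: print("yel",c.round(1),a,world(p,c,z+.0255,o)[:2].round(4))
T=TT(o)
for x,y in[(0,0),(.0,.0377),(0,-.0377)]: pass
for g in(0,120,240):
    a=np.radians(g); P=T@np.array([.0377*-np.cos(a),.0377*np.sin(a),.0055,1]);print(g,proj(p,P[:3],o)[0].round(1),P[:3].round(4))
go(.588,.3222,.125,202.5)
```

```text
[0.45819503 0.27824129 0.15108357] -157.49116243771445 0.20506332316748987 39.38130855560303
yel [255.6 211.5] 140 [0.4529 0.24  ]
yel [384.7 211.5] 142 [0.4281 0.3   ]
yel [198.  342.2] 153 [0.5441 0.2347]
yel [216.5 379.4] 250 [0.5679 0.253 ]
0 [321.8 307.5] [0.493  0.2927 0.1456]
120 [386.7 212.7] [0.4283 0.3012 0.1456]
240 [257.1 212.8] [0.4533 0.2409 0.1456]
rot [-0.    -0.002  0.   ] mm [-137.3   -8.9   25.1] rows 2.2 yaw -157.5
```

View pics/w4.png

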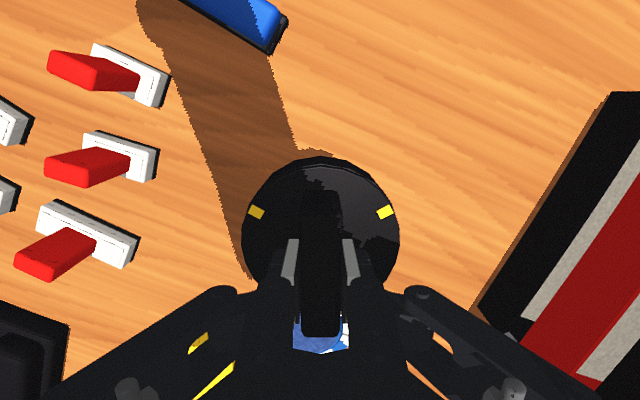

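Lid is held straight; its marks at (256,211) and (385,211) lie within 1–2 px of where a centred lid would show them. On to the tub.

Call:
jog_arm:
  motion:
    - [0,0,0,-45,-3,0,10]
    - [0,0,0,-90,-6,0,10]
    - [0,0,0,-138,-9.5,0,10]
    - [0,0,0,-138,-9.5,10,10]
    - [0,0,0,-138,-9.5,30,10]
    - [0,0,0,-138,-9.5,30,10]

```text
t: 9.55
eef_pos: [0.5866, 0.3212, 0.1178]
tool_rot: [-0.003, -0.195, 0.981, -0.001]
contact_force: [-0.2, -0.4, -1.0]
gripper_width: 0.197
grasp_force: 39.3
```

```bash
python3 -c "
from h import *
go(.5883,.3230,.077,202.5)"
```

```text
rot [-0.001 -0.007  0.001] mm [-2.5  1.1 40.7] rows 0.7 yaw -157.5
```

Call:
jog_arm:
  motion:
    - [0,0,0,0,0,0,10]
    - [0,0,0,0,0,0,10]
    - [0,0,0,0,0,0,10]

```text
t: 9.93
eef_pos: [0.59, 0.3226, 0.1221]
tool_rot: [0.001, -0.195, 0.981, 0.0]
contact_force: [-0.8, -0.1, -1.0]
gripper_width: 0.199
grasp_force: 39.3
```

```bash
python3 -c "
from h import *
go(.5883,.3230,.077,202.5);print(bot.get_obs()['eef_pos'])"
```

```text
rot [0.    0.001 0.   ] mm [ 1.5  1.  45.1] rows 0.7 yaw -157.5
[0.58997499 0.32262362 0.12205676]
```

Call:
jog_arm:
  motion:
    - [0,0,0,0.8,1,15,10]
    - [0,0,0,0.8,1,30,10]
    - [0,0,0,0.8,1,38,10]
    - [0,0,0,0.8,1,42,10]
    - [0,0,0,0.8,1,45,10]
    - [0,0,0,0.8,1,45,10]
    - [0,0,0,0.8,1,45,10]
    - [0,0,0,0.8,1,45,10]

```text
t: 10.92
eef_pos: [0.5889, 0.3232, 0.0766]
tool_rot: [0.0, -0.195, 0.981, 0.0]
contact_force: [0.0, -0.4, -1.7]
gripper_width: 0.206
grasp_force: 39.3
```

Call:
jog_arm:
  motion:
    - [0,0,0,0,0,1,10]
    - [0,0,0,0,0,2,10]
    - [0,0,0,0,0,2,10]
    - [0,0,0,0,0,2,10]

```text
t: 11.42
eef_pos: [0.5888, 0.3231, 0.0749]
tool_rot: [0.0, -0.195, 0.981, 0.0]
contact_force: [-2.3, -0.8, 4.9]
gripper_width: 0.207
grasp_force: 40.1
```

```bash
python3 -c "
from h import *
go(.5883,.3230,.075,202.5);o=bot.get_obs();print(o['eef_pos'],o['contact_force'],o['torque'])"
```

```text
rot [ 0.  0. -0.] mm [ 0.4  0.1 -0.1] rows 0.0 yaw -157.5
[0.58875044 0.3230873  0.07492227] [-2.30947533 -0.76136032  4.92990984] [-0.21144056  0.45409027 -0.0194664 ]
```

Call:
jog_arm:
  motion:
    - [0,0,0,0,0,0,30]
    - [0,0,0,0,0,0,30]
    - [0,0,0,0,0,0,30]
    - [0,0,0,0,0,0,30]
    - [0,0,0,0,0,0,30]
    - [0,0,0,0,0,0,30]
    - [0,0,0,0,0,0,10]
    - [0,0,0,0,0,0,10]
    - [0,0,0,0,0,0,10]
    - [0,0,0,0,0,0,10]
  grip_force: 25

```text
t: 12.68
eef_pos: [0.5888, 0.3231, 0.0744]
tool_rot: [0.0, -0.195, 0.981, 0.0]
contact_force: [0.5, 0.4, 0.5]
gripper_width: 0.207
grasp_force: 28.4
```

Call:
jog_arm:
  motion:
    - [0,0,-0.1,0,0,0,10]
    - [0,0,-0.2,0,0,0,10]
    - [0,0,-0.3,0,0,0,10]
    - [0,0,-0.4,0,0,0,10]
    - [0,0,-0.5,0,0,0,10]
    - [0,0,-0.6,0,0,0,10]
    - [0,0,-0.7,0,0,0,10]
    - [0,0,-0.8,0,0,0,10]
    - [0,0,-0.86,0,0,0,10]
    - [0,0,-0.86,0,0,0,10]

```text
t: 13.92
eef_pos: [0.5886, 0.3233, 0.0743]
tool_rot: [0.0, -0.586, 0.81, 0.0]
contact_force: [-0.1, 1.0, 0.8]
gripper_width: 0.204
grasp_force: 28.3
```

Call:
jog_arm:
  motion:
    - [0,0,0,0,0,0,10]
    - [0,0,0,0,0,0,40]
    - [0,0,0,0,0,0,40]
    - [0,0,0,0,0,0,40]
    - [0,0,0,0,0,0,40]
    - [0,0,0,0,0,0,40]

```text
t: 14.68
eef_pos: [0.5886, 0.3231, 0.0743]
tool_rot: [-0.0, -0.586, 0.81, 0.0]
contact_force: [0.3, -0.4, -0.3]
gripper_width: 0.47
grasp_force: 0.0
```

Run:
```python
from h import *
o=bot.get_obs();p=bot.read_camera("wrist");save(p,"w5.png");print(o['eef_pos'],o['contact_force'],np.degrees(yaw(o)))
for c,a,_ in blobs(p,(22,150,100),(34,255,255),8):
    if a<400: print("yel",c.round(1),a)
T=TT(o)
for z in (.0425,.030):
  for g in(0,120,240):
    a=np.radians(g); P=(T@np.array([.0377*-np.cos(a),.0377*np.sin(a),0,1]))[:3];P[2]=z+.0255;print(z,g,proj(p,P[:3],o)[0].round(1))
```

```text
[0.58864079 0.32305994 0.07429135] [ 0.29577661 -0.4145084  -0.27829284] -108.22582202530396
yel [265.7 206.5] 109
yel [385.6 207.3] 125
0.0425 0 [323.6 308.6]
0.0425 120 [388.3 214.5]
0.0425 240 [259.5 214.6]
0.03 0 [323.4 295.4]
0.03 120 [383.6 206.4]
0.03 240 [263.7 206.5]
```

View pics/w5.png

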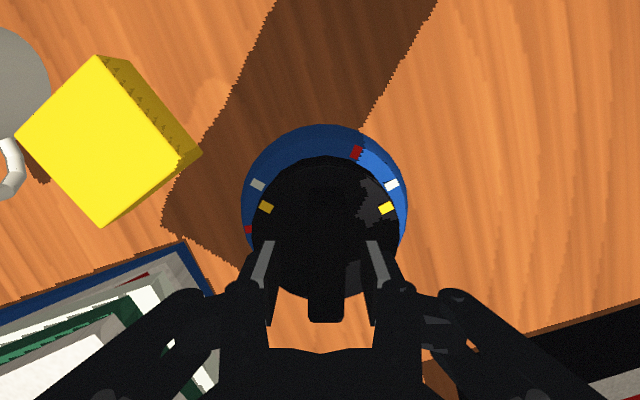

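The lid has dropped: its yellow marks at (266,207) and (386,207) match the dropped height and sit beside the white marks. Lowering, gripping and screwing forward 83°.

Call:
jog_arm:
  motion:
    - [0,0,0,0,0,6,40]
    - [0,0,0,0,0,11,40]
    - [0,0,0,0,0,11,40]
    - [0,0,0,0,0,11,10]
    - [0,0,0,0,0,11,10]
    - [0,0,0,0,0,11,10]
    - [0,0,0,0,0,11,10]
    - [0,0,0,0,0,11,10]
  grip_force: 30

```text
t: 15.72
eef_pos: [0.5875, 0.3236, 0.0635]
tool_rot: [-0.001, -0.586, 0.81, 0.001]
contact_force: [-5.9, -0.9, 4.3]
gripper_width: 0.202
grasp_force: 33.7
```

Call:
jog_arm:
  motion:
    - [0,0,0.12,0,0,0,10]
    - [0,0,0.28,0,0,0,10]
    - [0,0,0.44,0,0,0,10]
    - [0,0,0.6,0,0,0,10]
    - [0,0,0.76,0,0,0,10]
    - [0,0,0.92,0,0,0,10]
    - [0,0,1.08,0,0,0,10]
    - [0,0,1.22,0,0,0,10]
    - [0,0,1.34,0,0,0,10]
    - [0,0,1.4,0,0,0,10]

```text
t: 16.98
eef_pos: [0.588, 0.3226, 0.0634]
tool_rot: [-0.001, 0.074, 0.997, -0.001]
contact_force: [-5.8, -1.3, 5.4]
gripper_width: 0.206
grasp_force: 34.0
```

Call:
jog_arm:
  motion:
    - [0,0,0.03,0,0,0,10]
    - [0,0,0.05,0,0,0,10]
    - [0,0,0.07,0,0,0,10]
    - [0,0,0.07,0,0,0,10]

```text
t: 17.48
eef_pos: [0.5871, 0.3225, 0.0635]
tool_rot: [-0.001, 0.107, 0.994, -0.001]
contact_force: [-7.5, -3.4, 7.9]
gripper_width: 0.206
grasp_force: 39.8
```

```bash
python3 -c "
from h import *
o=bot.get_obs();print(o['eef_pos'],o['contact_force'],o['torque'],np.degrees(yaw(o)))"
```

```text
[0.58707388 0.32247054 0.06350265] [-7.50947998 -3.3552878   7.94163354] [-0.55799218  1.53290995  0.96878497] 167.731467374067
```

Call:
jog_arm:
  motion:
    - [0,0,0,0,0,0,45]
    - [0,0,0,0,0,0,45]
    - [0,0,0,0,0,0,45]
    - [0,0,0,0,0,-30,45]
    - [0,0,0,0,0,-60,45]
    - [0,0,0,0,0,-100,45]
    - [0,0,0,0,0,-100,45]
    - [0,0,0,0,0,-100,45]
    - [0,0,0,0,0,-100,45]

```text
t: 18.6
eef_pos: [0.5879, 0.3227, 0.1618]
tool_rot: [-0.001, 0.108, 0.994, -0.001]
contact_force: [-0.2, 0.1, -0.4]
gripper_width: 0.525
grasp_force: 0.0
```

Run:
```python
from h import *
o=bot.get_obs();p=bot.read_camera("wrist");save(p,"w6.png",(180,60,500,300),2);print(o['eef_pos'],np.degrees(yaw(o)))
L=[]
for c,a,_ in blobs(p,(22,150,100),(34,255,255),8):
    if a<120: L.append(world(p,c,.0555,o)[:2]);print("yel",c.round(1),a,L[-1].round(4),np.degrees(np.arctan2(*(L[-1]-[.588,.3222])[::-1])).round(1),np.hypot(*(L[-1]-[.588,.3222])).round(4))
print([(np.round(d["xy"]).tolist(),(world(p,d["xy"],.033,o)[:2]-[.588,.3222]).round(4)) for d in bot.tip_of("lid_lug",p)])
p=bot.read_camera("top")
for c,a,pts in blobs(p,(0,0,170),(180,50,255),60):
    if a<300:
        P=np.array([world(p,q,.02)[:2] for q in pts]);(ctr,wh,ang)=cv2.minAreaRect((P*1000).astype(np.float32));print("white",c.round(),a,np.round(ctr),np.round(wh),round(ang))
go(.594,.083,.16,82)
```

```text
[0.58785653 0.32270339 0.1618194 ] 167.55459377094837
yel [358.7 167.8] 57 [0.5752 0.3574] 110.0 0.0375
yel [278.2 171.2] 50 [0.5639 0.2932] -129.8 0.0377
yel [221.7 282.2] 117 [0.653 0.216] -58.5 0.1246
[([321.0, 222.0], array([ 0.036 , -0.0064]))]
white [211.  72.] 154 [834. 335.] [173.  11.] 6
white [200. 124.] 130 [707. 365.] [14. 72.] 5
white [304. 167.] 260 [595.  81.] [91. 30.] 85
white [353. 170.] 258 [587. -49.] [91. 30.] 82
white [576. 186.] 233 [ 558. -633.] [44. 53.] 86
white [351. 200.] 266 [508. -45.] [91. 30.] 78
white [298. 202.] 116 [504.  96.] [28. 58.] 4
white [301. 229.] 133 [432.  88.] [59. 29.] 87
white [457. 263.] 73 [ 338. -315.] [18. 48.] 88
white [459. 286.] 76 [ 292. -318.] [18. 30.] 88
white [233. 301.] 67 [245. 256.] [20. 24.] 81
white [228. 327.] 62 [186. 268.] [20. 27.] 78
white [373. 389.] 141 [ 55. -90.] [86. 26.] 15
rot [-0.002  0.     1.493] mm [ -57.4 -232.9    2.5] rows 8.0 yaw 167.5
```

View pics/w6.png

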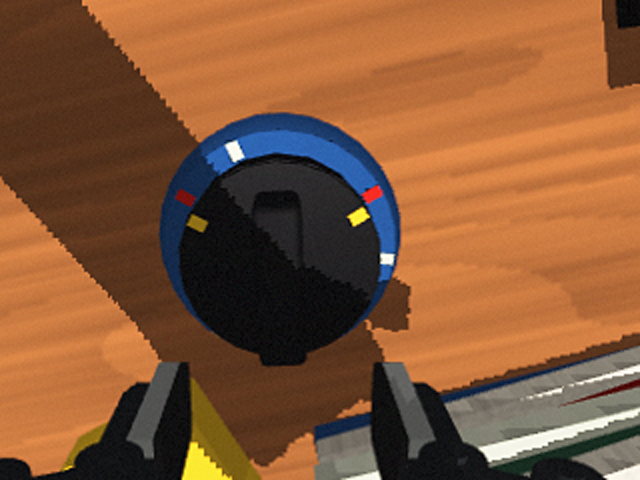

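Lid is home: its yellow marks sit next to the red ones at crop (197,224)/(185,197) and (358,217)/(373,195). Now the stamps, none of which has moved.

Call:
jog_arm:
  motion:
    - [0,0,0.18,-8,-30,0,45]
    - [0,0,0.36,-15,-60,0,45]
    - [0,0,0.54,-22,-90,0,45]
    - [0,0,0.72,-30,-120,0,45]
    - [0,0,0.9,-36,-150,0,45]
    - [0,0,1.08,-44,-180,0,45]
    - [0,0,1.26,-52,-210,0,45]
    - [0,0,1.44,-57,-233,2,45]
    - [0,0,1.44,-57,-233,2,45]
    - [0,0,1.44,-57,-233,2,45]

```text
t: 20.0
eef_pos: [0.5941, 0.0844, 0.161]
tool_rot: [-0.0, 0.736, 0.677, -0.0]
contact_force: [0.6, 0.8, 0.7]
gripper_width: 0.529
grasp_force: 0.0
```

Call:
jog_arm:
  motion:
    - [0,0,0,0,0,0,45]
    - [0,0,0,0,0,0,45]
    - [0,0,0,0,0,0,45]

```text
t: 20.38
eef_pos: [0.5941, 0.0837, 0.1613]
tool_rot: [-0.0, 0.737, 0.676, 0.0]
contact_force: [0.5, -0.7, 0.5]
gripper_width: 0.525
grasp_force: 0.0
```

```bash
cat > st.py <<'E'
from h import *
import sys
from scipy.optimize import minimize
# usage: st.py x y yawdeg [pic]: fit the red grip near the guess in the wrist picture
x0,y0,w0=map(float,sys.argv[1:4])
o=bot.get_obs();p=bot.read_camera("wrist")
if len(sys.argv)>4: save(p,sys.argv[4])
hsv=cv2.cvtColor(p["pixels"],cv2.COLOR_RGB2HSV)
m=cv2.inRange(hsv,(0,140,50),(7,255,255))|cv2.inRange(hsv,(173,140,50),(180,255,255))
n,l,s,c=cv2.connectedComponentsWithStats(m)
def poly(v):
    a=np.radians(v[2]);ca,sa=np.cos(a),np.sin(a);x,y=v[0]/1000,v[1]/1000
    P=[[x+ca*i-sa*j,y+sa*i+ca*j,z] for i in(-.017,.017) for j in(-.008,.008) for z in(.022,.08)]
    return cv2.convexHull(proj(p,P,o).astype(np.float32))
g=proj(p,[[x0,y0,.05]],o)[0]
i=min([k for k in range(1,n) if s[k,4]>250],key=lambda k:np.hypot(*(c[k]-g)))
M=(l==i).astype(np.uint8);S=4
Mb=cv2.resize(M,None,fx=S,fy=S,interpolation=cv2.INTER_NEAREST)
def cost(v):
    q=np.zeros_like(Mb);cv2.fillPoly(q,[((poly(v)+.5)*S).astype(np.int32)],1);return 1-(q&Mb).sum()/(q|Mb).sum()
v=np.array([x0*1000,y0*1000,w0])
r=minimize(cost,v,method="Nelder-Mead",options=dict(initial_simplex=[v,v+[8,0,0],v+[0,8,0],v+[0,0,8]],maxiter=150))
print("guess px",g.round(),"blob",c[i].round(),s[i,4],"fit",r.x.round(1),"1-iou",round(r.fun,3),"tcp",o["eef_pos"].round(4),o["gripper_width"].round(2))
go(r.x[0]/1000,r.x[1]/1000,.036,r.x[2])
E
python3 st.py .594 .083 85 w7.png
```

```text
Traceback (most recent call last):
  File "st.py", line 23, in <module>
    print("guess px",g.round(),"blob",c[i].round(),s[i,4],"fit",r.x.round(1),"1-iou",round(r.fun,3),"tcp",o["eef_pos"].round(4),o["gripper_width"].round(2))
                                                                                                                                ^^^^^^^^^^^^^^^^^^^^^^^^
AttributeError: 'float' object has no attribute 'round'
```

View pics/w7.png

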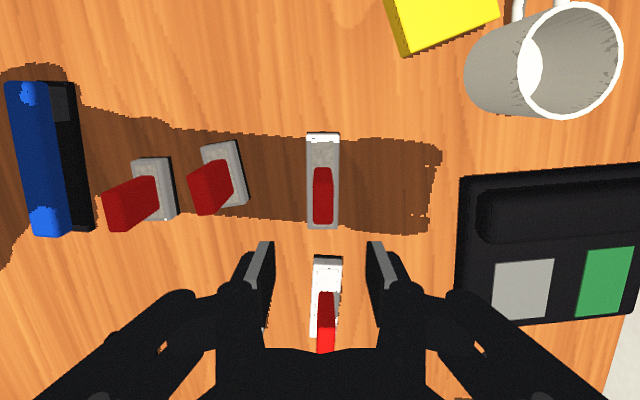

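The long stamp is directly below at (322,190), its neighbour L2 is at (325,300) between the fingers, and the shorts are at (215,180) and (140,195).

```bash
sed -i 's/o\["gripper_width"\].round(2)/round(o["gripper_width"],2)/' st.py; python3 st.py .594 .083 85
```

```text
guess px [318. 192.] blob [322. 196.] 1099 fit [597.3  83.3  85.6] 1-iou 0.119 tcp [0.5941 0.0835 0.1613] 0.53
rot [ 0.    -0.    -0.009] mm [1.000e-01 3.200e+00 1.253e+02] rows 2.0 yaw 85.1
```

Call:
jog_arm:
  motion:
    - [0,0,0,0,3,40,45]
    - [0,0,0,0,3,90,45]
    - [0,0,0,0,3,125,45]
    - [0,0,0,0,3,125,45]
    - [0,0,0,0,3,125,45]
    - [0,0,0,0,3,125,8]
    - [0,0,0,0,3,125,8]
    - [0,0,0,0,3,125,8]
    - [0,0,0,0,3,125,8]
    - [0,0,0,0,3,125,8]
  grip_force: 50

```text
t: 21.72
eef_pos: [0.5977, 0.0832, 0.0374]
tool_rot: [0.0, 0.737, 0.676, 0.001]
contact_force: [-2.2, 0.2, 6.2]
gripper_width: 0.182
grasp_force: 54.1
```

Call:
jog_arm:
  motion:
    - [0,0,0,0,0,0,8]
    - [0,0,0,0,0,-40,8]
    - [0,0,0,0,0,-90,8]
    - [0,0,0,0,0,-125,8]
    - [0,0,0,0,0,-125,8]
    - [0,0,0,0,0,-125,8]

```text
t: 22.48
eef_pos: [0.5963, 0.0833, 0.1605]
tool_rot: [-0.001, 0.737, 0.676, -0.0]
contact_force: [0.1, -0.3, -1.6]
gripper_width: 0.181
grasp_force: 53.2
```

```bash
python3 -c "
from h import *
o=bot.get_obs();print(o['eef_pos'],o['gripper_width'])
go(.5845,-.3695,.16,6.8)"
```

```text
[0.59628675 0.08327356 0.16048032] 0.180651567942238
rot [-1.000e-03  1.000e-03  1.366e+00] mm [-4.521e+02  2.720e+01  4.000e-01] rows 7.3 yaw 85.1
```

Call:
jog_arm:
  motion:
    - [0,0,0.17,-55,3,0,8]
    - [0,0,0.34,-110,6,0,8]
    - [0,0,0.51,-165,9,0,8]
    - [0,0,0.68,-220,12,0,8]
    - [0,0,0.85,-275,15,0,8]
    - [0,0,1.02,-330,19,0,8]
    - [0,0,1.2,-390,23,0,8]
    - [0,0,1.366,-452,27,0,8]
    - [0,0,1.366,-452,27,0,8]
    - [0,0,1.366,-452,27,0,8]

```text
t: 23.72
eef_pos: [0.5842, -0.3693, 0.1593]
tool_rot: [-0.001, 0.998, 0.059, -0.001]
contact_force: [0.6, 1.5, -1.9]
gripper_width: 0.182
grasp_force: 53.1
```

Call:
jog_arm:
  motion:
    - [0,0,0,0,0,0,8]
    - [0,0,0,0,0,0,8]
    - [0,0,0,0,0,0,8]

```text
t: 24.1
eef_pos: [0.5854, -0.3687, 0.1613]
tool_rot: [-0.0, 0.998, 0.06, 0.0]
contact_force: [-0.3, -0.6, -1.2]
gripper_width: 0.18
grasp_force: 53.1
```

Run:
```python
from h import *
o=bot.get_obs();p=bot.read_camera("wrist");save(p,"w8.png");print(o['eef_pos'],np.degrees(yaw(o)))
g,y=rackfit(p,o);print(g.round(4).tolist(),y.round(4).tolist())
for i in(-57,37):
  for j in(-80,-27,27,80): pass
go(.5845,-.3695,.045,6.8)
```

```text
[ 0.5853903  -0.36872324  0.16134877] 6.857442345705144
[[0.585, -0.2624], [0.6003, -0.3143], [0.6222, -0.3663], [0.5698, -0.2105], [0.4262, -0.7629]] [[0.4743, -0.2218], [0.4831, -0.2747], [0.4963, -0.3223]]
rot [-0.    -0.     0.001] mm [ -0.9   0.5 116.4] rows 1.9 yaw 6.8
```

View pics/w8.png

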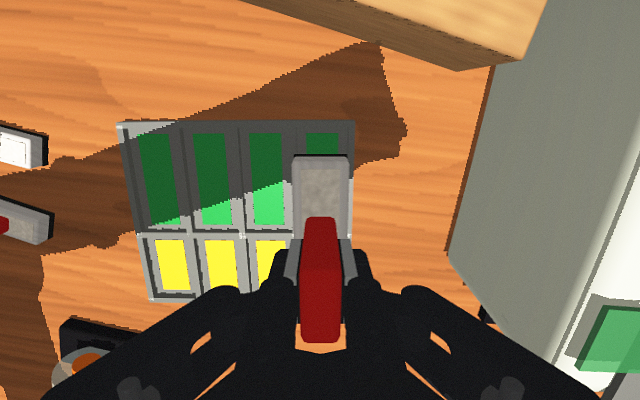

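The stamp hangs over the far green bay (322,145) and the rack fits the measurement. The printer edge is about 14 cm away. Placing.

Call:
jog_arm:
  motion:
    - [0,0,0,0,0,40,8]
    - [0,0,0,0,0,80,8]
    - [0,0,0,0,0,105,8]
    - [0,0,0,0,0,112,8]
    - [0,0,0,0,0,117,8]
    - [0,0,0,0,0,117,8]
    - [0,0,0,0,0,117,8]
    - [0,0,0,0,0,117,32]
    - [0,0,0,0,0,117,32]
    - [0,0,0,0,0,117,32]

```text
t: 25.4
eef_pos: [0.585, -0.3697, 0.0445]
tool_rot: [0.0, 0.998, 0.059, 0.0]
contact_force: [0.1, 0.8, 0.9]
gripper_width: 0.38
grasp_force: 0.0
```

Call:
jog_arm:
  motion:
    - [0,0,0,0,0,0,32]
    - [0,0,0,0,0,-40,32]
    - [0,0,0,0,0,-90,32]
    - [0,0,0,0,0,-120,32]
    - [0,0,0,0,0,-120,32]
    - [0,0,0,0,0,-120,32]

```text
t: 26.15
eef_pos: [0.5847, -0.3691, 0.1634]
tool_rot: [-0.001, 0.998, 0.059, -0.0]
contact_force: [0.0, -0.6, 0.0]
gripper_width: 0.376
grasp_force: 0.0
```

```bash
python3 -c "
from h import *
go(.589,-.047,.162,82)"; python3 st.py .586 -.3695 7
```

```text
rot [-1.000e-03 -0.000e+00 -1.313e+00] mm [  42.4 -319.3    1.7] rows 7.0 yaw 6.8
guess px [320. 192.] blob [321. 196.] 1113 fit [ 585.2 -370.4    7.3] 1-iou 0.093 tcp [ 0.5847 -0.3691  0.1634] 0.38
rot [-0.002  0.001 -0.008] mm [  0.6   1.8 126.9] rows 2.0 yaw 6.8
```

Call:
jog_arm:
  motion:
    - [0,0,-0.16,5,-40,0,45]
    - [0,0,-0.33,10,-80,0,45]
    - [0,0,-0.5,15,-120,0,45]
    - [0,0,-0.67,20,-160,0,45]
    - [0,0,-0.84,26,-200,0,45]
    - [0,0,-1.0,32,-240,0,45]
    - [0,0,-1.16,37,-280,0,45]
    - [0,0,-1.31,42,-319,1.7,45]
    - [0,0,-1.31,42,-319,1.7,45]
    - [0,0,-1.31,42,-319,1.7,45]

```text
t: 27.45
eef_pos: [0.5884, -0.0485, 0.1619]
tool_rot: [-0.0, 0.756, 0.654, -0.001]
contact_force: [-0.9, -0.0, 0.0]
gripper_width: 0.526
grasp_force: 0.0
```

Call:
jog_arm:
  motion:
    - [0,0,0,0,0,0,45]
    - [0,0,0,0,0,0,45]
    - [0,0,0,0,0,0,45]

```text
t: 27.82
eef_pos: [0.5889, -0.0486, 0.1626]
tool_rot: [0.0, 0.756, 0.655, -0.0]
contact_force: [0.5, -0.6, 0.3]
gripper_width: 0.527
grasp_force: 0.0
```

```bash
python3 st.py .589 -.047 82
```

```text
guess px [318. 190.] blob [318. 193.] 1096 fit [589.5 -47.5  82.5] 1-iou 0.109 tcp [ 0.5889 -0.0486  0.1626] 0.53
rot [ 0.     0.    -0.012] mm [  1.    0.4 126.6] rows 2.0 yaw 81.8
```

Spot on; descend, grip and lift.

Call:
jog_arm:
  motion:
    - [0,0,-0.01,1,0.5,40,45]
    - [0,0,-0.01,1,0.5,90,45]
    - [0,0,-0.01,1,0.5,125,45]
    - [0,0,-0.01,1,0.5,125,45]
    - [0,0,-0.01,1,0.5,125,45]
    - [0,0,-0.01,1,0.5,125,8]
    - [0,0,-0.01,1,0.5,125,8]
    - [0,0,-0.01,1,0.5,125,8]
    - [0,0,-0.01,1,0.5,125,8]
    - [0,0,-0.01,1,0.5,125,8]

```text
t: 29.12
eef_pos: [0.5904, -0.0468, 0.0386]
tool_rot: [0.0, 0.752, 0.659, 0.001]
contact_force: [-0.5, 2.0, 5.5]
gripper_width: 0.184
grasp_force: 54.0
```

Call:
jog_arm:
  motion:
    - [0,0,0,0,0,0,8]
    - [0,0,0,0,0,-40,8]
    - [0,0,0,0,0,-90,8]
    - [0,0,0,0,0,-125,8]
    - [0,0,0,0,0,-125,8]
    - [0,0,0,0,0,-125,8]

```text
t: 29.88
eef_pos: [0.5889, -0.0466, 0.1618]
tool_rot: [-0.001, 0.752, 0.659, -0.0]
contact_force: [-0.2, 0.1, -1.2]
gripper_width: 0.182
grasp_force: 52.9
```

```bash
python3 -c "
from h import *
o=bot.get_obs();print(o['eef_pos'],o['gripper_width'])
go(.579,-.317,.16,6.8)"
```

```text
[ 0.58886924 -0.04656875  0.16175091] 0.18229924766532965
rot [-1.00e-03  1.00e-03  1.32e+00] mm [-269.4   25.9    1.6] rows 7.1 yaw 82.4
```

Call:
jog_arm:
  motion:
    - [0,0,0.17,-34,3,0,8]
    - [0,0,0.34,-68,6,0,8]
    - [0,0,0.51,-102,9,0,8]
    - [0,0,0.68,-136,12,0,8]
    - [0,0,0.85,-170,16,0,8]
    - [0,0,1.02,-204,20,0,8]
    - [0,0,1.18,-238,23,0,8]
    - [0,0,1.32,-269,26,0,8]
    - [0,0,1.32,-269,26,0,8]
    - [0,0,1.32,-269,26,0,8]

```text
t: 31.12
eef_pos: [0.5795, -0.316, 0.161]
tool_rot: [-0.001, 0.998, 0.06, -0.001]
contact_force: [0.1, 0.5, -0.4]
gripper_width: 0.185
grasp_force: 52.8
```

Call:
jog_arm:
  motion:
    - [0,0,0,0,0,0,8]
    - [0,0,0,0,0,0,8]
    - [0,0,0,0,0,0,8]

```text
t: 31.5
eef_pos: [0.5801, -0.3165, 0.1626]
tool_rot: [-0.0, 0.998, 0.06, 0.0]
contact_force: [0.1, 0.3, -1.4]
gripper_width: 0.178
grasp_force: 52.8
```

```bash
python3 -c "
from h import *
go(.579,-.317,.046,6.8)"
```

```text
rot [-0.    -0.     0.001] mm [ -1.2   0.4 116.6] rows 1.9 yaw 6.8
```

Call:
jog_arm:
  motion:
    - [0,0,0,-1,0,40,8]
    - [0,0,0,-1,0,80,8]
    - [0,0,0,-1,0,105,8]
    - [0,0,0,-1,0,112,8]
    - [0,0,0,-1,0,117,8]
    - [0,0,0,-1,0,117,8]
    - [0,0,0,-1,0,117,8]
    - [0,0,0,-1,0,117,32]
    - [0,0,0,-1,0,117,32]
    - [0,0,0,-1,0,117,32]

```text
t: 32.75
eef_pos: [0.579, -0.3172, 0.0458]
tool_rot: [0.0, 0.998, 0.059, 0.0]
contact_force: [-0.3, 0.5, -0.3]
gripper_width: 0.377
grasp_force: 0.0
```

Call:
jog_arm:
  motion:
    - [0,0,0,0,0,0,32]
    - [0,0,0,0,0,-40,32]
    - [0,0,0,0,0,-90,32]
    - [0,0,0,0,0,-120,32]
    - [0,0,0,0,0,-120,32]
    - [0,0,0,0,0,-120,32]

```text
t: 33.5
eef_pos: [0.5786, -0.3167, 0.1647]
tool_rot: [-0.001, 0.998, 0.059, -0.0]
contact_force: [-0.4, -0.1, 0.2]
gripper_width: 0.378
grasp_force: 0.0
```

```bash
python3 -c "
from h import *
go(.510,-.043,.162,78)"; python3 st.py .579 -.317 7
```

```text
rot [-1.000e-03 -0.000e+00 -1.243e+00] mm [ -35.7 -279.8    3.1] rows 6.7 yaw 6.8
guess px [320. 192.] blob [322. 196.] 1118 fit [ 578.4 -318.2    6.8] 1-iou 0.076 tcp [ 0.5786 -0.3167  0.1647] 0.38
rot [-0.001  0.001 -0.   ] mm [ -0.    1.8 128.3] rows 2.1 yaw 6.8
```

Next: third long.

Call:
jog_arm:
  motion:
    - [0,0,-0.16,-5,-35,0,45]
    - [0,0,-0.33,-10,-70,0,45]
    - [0,0,-0.5,-15,-105,0,45]
    - [0,0,-0.67,-20,-140,0,45]
    - [0,0,-0.84,-25,-180,0,45]
    - [0,0,-1.0,-30,-220,0,45]
    - [0,0,-1.16,-35,-260,2,45]
    - [0,0,-1.24,-36,-280,3,45]
    - [0,0,-1.24,-36,-280,3,45]
    - [0,0,-1.24,-36,-280,3,45]

```text
t: 34.8
eef_pos: [0.5103, -0.045, 0.1626]
tool_rot: [0.001, 0.779, 0.627, -0.0]
contact_force: [0.5, 0.2, -0.4]
gripper_width: 0.523
grasp_force: 0.0
```

Call:
jog_arm:
  motion:
    - [0,0,0,0,0,0,45]
    - [0,0,0,0,0,0,45]
    - [0,0,0,0,0,0,45]

```text
t: 35.17
eef_pos: [0.5101, -0.0439, 0.1626]
tool_rot: [0.0, 0.778, 0.628, -0.0]
contact_force: [-0.6, -0.2, 0.0]
gripper_width: 0.526
grasp_force: 0.0
```

```bash
python3 st.py .510 -.043 78
```

```text
guess px [318. 190.] blob [318. 194.] 1091 fit [510.9 -42.6  79.2] 1-iou 0.113 tcp [ 0.5101 -0.0439  0.1626] 0.53
rot [ 0.     0.    -0.024] mm [  1.3   0.5 126.6] rows 2.0 yaw 77.8
```

Call:
jog_arm:
  motion:
    - [0,0,-0.02,1,0.5,40,45]
    - [0,0,-0.02,1,0.5,90,45]
    - [0,0,-0.02,1,0.5,125,45]
    - [0,0,-0.02,1,0.5,125,45]
    - [0,0,-0.02,1,0.5,125,45]
    - [0,0,-0.02,1,0.5,125,8]
    - [0,0,-0.02,1,0.5,125,8]
    - [0,0,-0.02,1,0.5,125,8]
    - [0,0,-0.02,1,0.5,125,8]
    - [0,0,-0.02,1,0.5,125,8]

```text
t: 36.48
eef_pos: [0.5115, -0.0422, 0.0385]
tool_rot: [0.0, 0.772, 0.636, 0.001]
contact_force: [-1.0, 2.5, 7.9]
gripper_width: 0.183
grasp_force: 54.2
```

Call:
jog_arm:
  motion:
    - [0,0,0,0,0,0,8]
    - [0,0,0,0,0,-40,8]
    - [0,0,0,0,0,-90,8]
    - [0,0,0,0,0,-125,8]
    - [0,0,0,0,0,-125,8]
    - [0,0,0,0,0,-125,8]

```text
t: 37.22
eef_pos: [0.51, -0.0421, 0.1618]
tool_rot: [-0.001, 0.772, 0.636, -0.0]
contact_force: [-0.3, 0.4, -0.7]
gripper_width: 0.18
grasp_force: 53.0
```

```bash
python3 -c "
from h import *
o=bot.get_obs();print(o['eef_pos'],o['gripper_width'])
go(.573,-.2645,.16,6.8)"
```

```text
[ 0.51004841 -0.04206248  0.16184109] 0.179588609903532
rot [-1.00e-03  1.00e-03  1.26e+00] mm [-206.3  104.2    1.7] rows 6.7 yaw 79.0
```

Call:
jog_arm:
  motion:
    - [0,0,0.17,-26,13,0,8]
    - [0,0,0.34,-52,26,0,8]
    - [0,0,0.51,-78,39,0,8]
    - [0,0,0.68,-104,52,0,8]
    - [0,0,0.85,-130,65,0,8]
    - [0,0,1.02,-156,78,0,8]
    - [0,0,1.16,-182,92,0,8]
    - [0,0,1.26,-206,104,0,8]
    - [0,0,1.26,-206,104,0,8]
    - [0,0,1.26,-206,104,0,8]

```text
t: 38.48
eef_pos: [0.5727, -0.2639, 0.161]
tool_rot: [-0.001, 0.998, 0.06, -0.001]
contact_force: [0.8, 0.3, -1.5]
gripper_width: 0.18
grasp_force: 53.0
```

Call:
jog_arm:
  motion:
    - [0,0,0,0,0,0,8]
    - [0,0,0,0,0,0,8]
    - [0,0,0,0,0,0,8]

```text
t: 38.85
eef_pos: [0.5736, -0.2641, 0.1627]
tool_rot: [-0.0, 0.998, 0.06, 0.0]
contact_force: [-0.4, -0.4, -0.9]
gripper_width: 0.182
grasp_force: 53.0
```

```bash
python3 -c "
from h import *
go(.573,-.2645,.046,6.8)"
```

```text
rot [-0. -0.  0.] mm [ -0.6   0.4 116.7] rows 1.9 yaw 6.8
```

Call:
jog_arm:
  motion:
    - [0,0,0,0,0,40,8]
    - [0,0,0,0,0,80,8]
    - [0,0,0,0,0,105,8]
    - [0,0,0,0,0,112,8]
    - [0,0,0,0,0,117,8]
    - [0,0,0,0,0,117,8]
    - [0,0,0,0,0,117,8]
    - [0,0,0,0,0,117,32]
    - [0,0,0,0,0,117,32]
    - [0,0,0,0,0,117,32]

```text
t: 40.1
eef_pos: [0.5736, -0.2647, 0.0458]
tool_rot: [0.0, 0.998, 0.059, 0.0]
contact_force: [-0.4, 0.7, -0.2]
gripper_width: 0.372
grasp_force: 0.0
```

Call:
jog_arm:
  motion:
    - [0,0,0,0,0,0,32]
    - [0,0,0,0,0,-40,32]
    - [0,0,0,0,0,-90,32]
    - [0,0,0,0,0,-120,32]
    - [0,0,0,0,0,-120,32]
    - [0,0,0,0,0,-120,32]

```text
t: 40.85
eef_pos: [0.5731, -0.2641, 0.1648]
tool_rot: [-0.0, 0.998, 0.059, -0.0]
contact_force: [0.5, -0.3, -0.3]
gripper_width: 0.372
grasp_force: 0.0
```

```bash
python3 -c "
from h import *
go(.505,.097,.162,94)
p=bot.read_camera('top')
for c,a,pts in blobs(p,(0,0,150),(180,50,255),60):
    P=np.array([world(p,q,.02)[:2] for q in pts[:2000]]);(ctr,wh,ang)=cv2.minAreaRect((P*1000).astype(np.float32))
    if min(wh)<35 and max(wh)<120: print(np.round(ctr),np.round(wh),round(ang))
"; python3 st.py .573 -.2645 7
```

```text
rot [-1.000e-03 -0.000e+00 -1.522e+00] mm [ -25.  -366.6    3.2] rows 8.2 yaw 6.8
[ 793. -490.] [30. 74.] 34
[ 772. -593.] [100.  31.] 34
[ 665. -575.] [30. 73.] 34
[377. 106.] [25. 86.] 13
[ 320. -316.] [85. 20.] 3
[220. 267.] [ 11. 100.] 55
[ 55. -91.] [88. 22.] 20
guess px [320. 193.] blob [322. 196.] 1131 fit [ 572.7 -265.5    6.6] 1-iou 0.07 tcp [ 0.5729 -0.264   0.1644] 0.38
rot [-0.001  0.002  0.004] mm [-1.000e-01  1.500e+00  1.283e+02] rows 2.1 yaw 6.8
```

Call:
jog_arm:
  motion:
    - [0,0,-0.17,-3,-42,0,45]
    - [0,0,-0.34,-6,-84,0,45]
    - [0,0,-0.51,-9,-126,0,45]
    - [0,0,-0.68,-12,-170,0,45]
    - [0,0,-0.85,-15,-214,0,45]
    - [0,0,-1.02,-18,-256,0,45]
    - [0,0,-1.19,-20,-298,0,45]
    - [0,0,-1.36,-23,-340,3,45]
    - [0,0,-1.52,-25,-366,3,45]
    - [0,0,-1.52,-25,-366,3,45]

```text
t: 42.2
eef_pos: [0.5045, 0.0981, 0.1618]
tool_rot: [-0.001, 0.681, 0.732, -0.0]
contact_force: [-1.2, -0.6, 0.1]
gripper_width: 0.527
grasp_force: 0.0
```

Call:
jog_arm:
  motion:
    - [0,0,0,0,0,0,45]
    - [0,0,0,0,0,0,45]
    - [0,0,0,0,0,0,45]
    - [0,0,0,0,0,0,45]

```text
t: 42.7
eef_pos: [0.5055, 0.0954, 0.1626]
tool_rot: [0.0, 0.683, 0.73, -0.0]
contact_force: [-0.1, 0.1, -0.2]
gripper_width: 0.529
grasp_force: 0.0
```

```bash
python3 st.py .505 .097 94 w9.png
```

```text
guess px [317. 189.] blob [319. 192.] 1126 fit [506.4  98.4  94.9] 1-iou 0.089 tcp [0.5055 0.0954 0.1626] 0.53
rot [-0.     0.    -0.019] mm [  2.8   1.1 126.6] rows 2.0 yaw 93.8
```

View pics/w9.png

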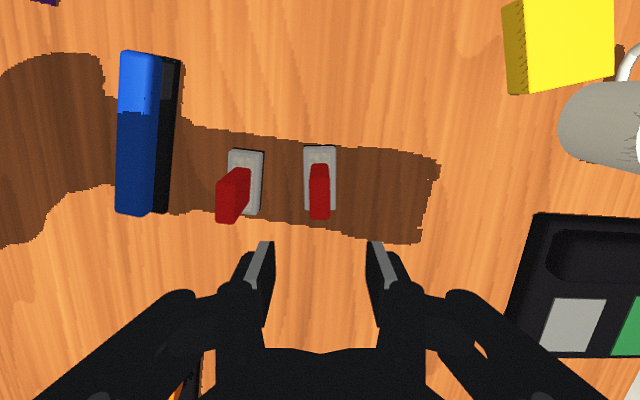

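The first short stamp is right below at (319,185), the other short is at (240,185). Gripping.

Call:
jog_arm:
  motion:
    - [0,0,-0.02,2.5,1,40,45]
    - [0,0,-0.02,2.5,1,90,45]
    - [0,0,-0.02,2.5,1,125,45]
    - [0,0,-0.02,2.5,1,125,45]
    - [0,0,-0.02,2.5,1,125,45]
    - [0,0,-0.02,2.5,1,125,8]
    - [0,0,-0.02,2.5,1,125,8]
    - [0,0,-0.02,2.5,1,125,8]
    - [0,0,-0.02,2.5,1,125,8]
    - [0,0,-0.02,2.5,1,125,8]

```text
t: 44.0
eef_pos: [0.5069, 0.0989, 0.0385]
tool_rot: [0.0, 0.675, 0.737, 0.001]
contact_force: [-2.0, 1.3, 8.1]
gripper_width: 0.179
grasp_force: 53.9
```

Call:
jog_arm:
  motion:
    - [0,0,0,0,0,0,8]
    - [0,0,0,0,0,-40,8]
    - [0,0,0,0,0,-90,8]
    - [0,0,0,0,0,-125,8]
    - [0,0,0,0,0,-125,8]
    - [0,0,0,0,0,-125,8]

```text
t: 44.75
eef_pos: [0.5054, 0.0987, 0.1618]
tool_rot: [-0.0, 0.675, 0.738, -0.0]
contact_force: [-0.9, 0.0, -1.8]
gripper_width: 0.181
grasp_force: 52.7
```

```bash
python3 -c "
from h import *
o=bot.get_obs();print(o['eef_pos'],o['gripper_width'])
go(.486,-.328,.165,6.8)"
```

```text
[0.50542965 0.09869558 0.16183369] 0.1807358207974069
rot [-1.00e-03  1.00e-03  1.54e+00] mm [-423.3  -56.9   -3.2] rows 8.2 yaw 95.0
```

Call:
jog_arm:
  motion:
    - [0,0,0.17,-47,-6,-3,8]
    - [0,0,0.34,-94,-12,-3,8]
    - [0,0,0.51,-141,-19,-3,8]
    - [0,0,0.68,-188,-25,-3,8]
    - [0,0,0.85,-235,-31,-3,8]
    - [0,0,1.02,-282,-38,-3,8]
    - [0,0,1.19,-330,-44,-3,8]
    - [0,0,1.36,-377,-50,-3,8]
    - [0,0,1.54,-423,-57,-3,8]
    - [0,0,1.54,-423,-57,-3,8]

```text
t: 46.0
eef_pos: [0.4838, -0.3318, 0.1641]
tool_rot: [0.001, 0.998, 0.055, -0.002]
contact_force: [-0.7, 0.5, -0.6]
gripper_width: 0.178
grasp_force: 52.7
```

Call:
jog_arm:
  motion:
    - [0,0,0,0,0,0,8]
    - [0,0,0,0,0,0,8]
    - [0,0,0,0,0,0,8]
    - [0,0,0,0,0,0,8]

```text
t: 46.5
eef_pos: [0.4868, -0.3272, 0.1656]
tool_rot: [-0.0, 0.998, 0.06, 0.0]
contact_force: [-0.1, -0.9, -1.2]
gripper_width: 0.179
grasp_force: 52.7
```

```bash
python3 -c "
from h import *
go(.486,-.328,.046,6.8)"
```

```text
rot [-0.    -0.     0.001] mm [ -0.9   0.7 119.6] rows 1.9 yaw 6.9
```

Call:
jog_arm:
  motion:
    - [0,0,0,-0.5,0.5,40,8]
    - [0,0,0,-0.5,0.5,80,8]
    - [0,0,0,-0.5,0.5,105,8]
    - [0,0,0,-0.5,0.5,115,8]
    - [0,0,0,-0.5,0.5,120,8]
    - [0,0,0,-0.5,0.5,120,8]
    - [0,0,0,-0.5,0.5,120,8]
    - [0,0,0,-0.5,0.5,120,32]
    - [0,0,0,-0.5,0.5,120,32]
    - [0,0,0,-0.5,0.5,120,32]

```text
t: 47.75
eef_pos: [0.4861, -0.3286, 0.0458]
tool_rot: [0.0, 0.998, 0.059, 0.0]
contact_force: [0.5, -0.0, 0.1]
gripper_width: 0.376
grasp_force: 0.0
```

Call:
jog_arm:
  motion:
    - [0,0,0,0,0,0,32]
    - [0,0,0,0,0,-40,32]
    - [0,0,0,0,0,-90,32]
    - [0,0,0,0,0,-120,32]
    - [0,0,0,0,0,-120,32]
    - [0,0,0,0,0,-120,32]

```text
t: 48.5
eef_pos: [0.4857, -0.328, 0.1648]
tool_rot: [-0.0, 0.998, 0.059, -0.0]
contact_force: [-0.2, 0.0, -0.2]
gripper_width: 0.372
grasp_force: 0.0
```

```bash
python3 -c "
from h import *
go(.436,.089,.165,87)"; python3 st.py .486 -.328 7
```

```text
rot [-1.0e-03 -0.0e+00 -1.4e+00] mm [-1.000e-01 -4.199e+02  2.000e-01] rows 7.5 yaw 6.8
guess px [320. 192.] blob [321. 196.] 1128 fit [ 485.7 -329.2    5.8] 1-iou 0.073 tcp [ 0.4857 -0.328   0.1648] 0.37
rot [-0.001  0.001  0.017] mm [1.000e-01 1.500e+00 1.285e+02] rows 2.1 yaw 6.8
```

Call:
jog_arm:
  motion:
    - [0,0,-0.17,0,-50,0,45]
    - [0,0,-0.34,0,-100,0,45]
    - [0,0,-0.51,0,-150,0,45]
    - [0,0,-0.68,0,-200,0,45]
    - [0,0,-0.85,0,-250,0,45]
    - [0,0,-1.02,0,-300,0,45]
    - [0,0,-1.19,0,-350,0,45]
    - [0,0,-1.3,0,-390,0,45]
    - [0,0,-1.4,0,-420,0,45]
    - [0,0,-1.4,0,-420,0,45]

```text
t: 49.8
eef_pos: [0.4355, 0.0907, 0.1648]
tool_rot: [-0.0, 0.724, 0.69, -0.001]
contact_force: [0.8, -1.1, 0.4]
gripper_width: 0.527
grasp_force: 0.0
```

Call:
jog_arm:
  motion:
    - [0,0,0,0,0,0,45]
    - [0,0,0,0,0,0,45]
    - [0,0,0,0,0,0,45]
    - [0,0,0,0,0,0,45]

```text
t: 50.3
eef_pos: [0.4365, 0.0881, 0.1656]
tool_rot: [0.0, 0.726, 0.688, -0.0]
contact_force: [0.0, -0.2, 0.5]
gripper_width: 0.526
grasp_force: 0.0
```

```bash
python3 st.py .436 .089 87
```

```text
guess px [317. 189.] blob [316. 192.] 1082 fit [435.   89.7  87.5] 1-iou 0.101 tcp [0.4365 0.0881 0.1656] 0.53
rot [ 0.   -0.   -0.01] mm [  1.4  -1.5 129.6] rows 2.1 yaw 86.9
```

Call:
jog_arm:
  motion:
    - [0,0,-0.01,1.5,-1.5,40,38]
    - [0,0,-0.01,1.5,-1.5,90,38]
    - [0,0,-0.01,1.5,-1.5,127,38]
    - [0,0,-0.01,1.5,-1.5,127,38]
    - [0,0,-0.01,1.5,-1.5,127,38]
    - [0,0,-0.01,1.5,-1.5,127,8]
    - [0,0,-0.01,1.5,-1.5,127,8]
    - [0,0,-0.01,1.5,-1.5,127,8]
    - [0,0,-0.01,1.5,-1.5,127,8]
    - [0,0,-0.01,1.5,-1.5,127,8]

```text
t: 51.6
eef_pos: [0.4357, 0.0908, 0.0394]
tool_rot: [-0.0, 0.722, 0.692, 0.001]
contact_force: [-0.9, 0.6, 8.7]
gripper_width: 0.183
grasp_force: 52.6
```

Call:
jog_arm:
  motion:
    - [0,0,0,0,0,0,8]
    - [0,0,0,0,0,-40,8]
    - [0,0,0,0,0,-90,8]
    - [0,0,0,0,0,-125,8]
    - [0,0,0,0,0,-125,8]
    - [0,0,0,0,0,-125,8]

```text
t: 52.35
eef_pos: [0.4342, 0.0905, 0.163]
tool_rot: [-0.0, 0.722, 0.692, -0.0]
contact_force: [-0.2, -1.3, -1.7]
gripper_width: 0.183
grasp_force: 51.1
```

```bash
python3 -c "
from h import *
o=bot.get_obs();print(o['eef_pos'],o['gripper_width'])
go(.479,-.275,.165,6.8)"
```

```text
[0.43421711 0.09045715 0.16296709] 0.1830410548654001
rot [-1.00e-03  0.00e+00  1.41e+00] mm [-363.3   60.    -2.2] rows 7.6 yaw 87.6
```

Call:
jog_arm:
  motion:
    - [0,0,0.17,-42,7,-2,8]
    - [0,0,0.34,-84,14,-2,8]
    - [0,0,0.51,-126,21,-2,8]
    - [0,0,0.68,-168,28,-2,8]
    - [0,0,0.85,-210,35,-2,8]
    - [0,0,1.02,-252,42,-2,8]
    - [0,0,1.19,-295,49,-2,8]
    - [0,0,1.31,-335,55,-2,8]
    - [0,0,1.41,-363,60,-2,8]
    - [0,0,1.41,-363,60,-2,8]

```text
t: 53.6
eef_pos: [0.478, -0.2774, 0.164]
tool_rot: [0.0, 0.998, 0.057, -0.002]
contact_force: [-1.0, -0.8, -2.3]
gripper_width: 0.184
grasp_force: 51.1
```

Call:
jog_arm:
  motion:
    - [0,0,0,0,0,0,8]
    - [0,0,0,0,0,0,8]
    - [0,0,0,0,0,0,8]
    - [0,0,0,0,0,0,8]

```text
t: 54.1
eef_pos: [0.4797, -0.2745, 0.1656]
tool_rot: [-0.0, 0.998, 0.06, 0.0]
contact_force: [0.4, -0.5, -1.3]
gripper_width: 0.182
grasp_force: 51.1
```

```bash
python3 -c "
from h import *
go(.479,-.275,.047,6.8)"
```

```text
rot [-0.    -0.     0.001] mm [ -0.8   0.5 118.6] rows 1.9 yaw 6.8
```

Call:
jog_arm:
  motion:
    - [0,0,0,-0.5,0.5,40,8]
    - [0,0,0,-0.5,0.5,80,8]
    - [0,0,0,-0.5,0.5,105,8]
    - [0,0,0,-0.5,0.5,114,8]
    - [0,0,0,-0.5,0.5,119,8]
    - [0,0,0,-0.5,0.5,119,8]
    - [0,0,0,-0.5,0.5,119,8]
    - [0,0,0,-0.5,0.5,119,32]
    - [0,0,0,-0.5,0.5,119,32]
    - [0,0,0,-0.5,0.5,119,32]

```text
t: 55.35
eef_pos: [0.4792, -0.2757, 0.0468]
tool_rot: [0.0, 0.998, 0.059, 0.0]
contact_force: [0.3, -0.6, 0.8]
gripper_width: 0.376
grasp_force: 0.0
```

Call:
jog_arm:
  motion:
    - [0,0,0,0,0,0,32]
    - [0,0,0,0,0,-40,32]
    - [0,0,0,0,0,-90,32]
    - [0,0,0,0,0,-140,32]
    - [0,0,0,0,0,-200,32]
    - [0,0,0,40,-60,-220,32]
    - [0,0,0,40,-120,-220,32]
    - [0,0,0,40,-120,-220,32]
    - [0,0,0,40,-120,-220,32]
    - [0,0,0,40,-120,-220,32]

```text
t: 56.6
eef_pos: [0.504, -0.1535, 0.2667]
tool_rot: [0.0, 0.998, 0.058, 0.0]
contact_force: [0.6, -0.3, -0.6]
gripper_width: 0.376
grasp_force: 0.0
```

Run:
```python
from h import *
o=bot.get_obs();print(o["eef_pos"],o["contact_force"])
a=bot.read_camera("top");b=bot.read_camera("scene")
A=cv2.resize(a["pixels"][120:260,190:510],None,fx=2.2,fy=2.2,interpolation=cv2.INTER_CUBIC)
B=b["pixels"][80:360,150:470];B=cv2.resize(B,(704,int(280*2.2*.46)))if 0 else cv2.resize(b["pixels"][85:225,150:470],(704,308),interpolation=cv2.INTER_CUBIC)
cv2.imwrite("pics/end.png",np.vstack([A,B])[:,:,::-1])
for n,p in(("top",a),("scene",b)):
    for c,ar,_ in blobs(p,(0,170,60),(6,255,255),30):
        w=world(p,c,.081 if n=="top" else .061)[:2]
        if .4<w[0]<.62 and -.4<w[1]<.2: print(n,w.round(3))
```

```text
[ 0.50403392 -0.15354282  0.2667198 ] [ 0.55654078 -0.26968398 -0.63515276]
scene [ 0.483 -0.298]
scene [ 0.578 -0.314]
```

View pics/end.png

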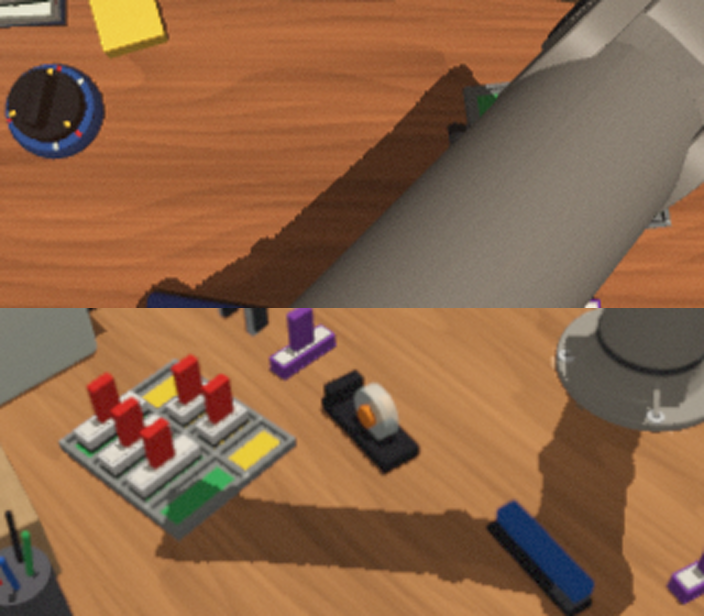

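All five stamps stand in their rows, and the lid's yellow marks lie at the red home marks. The arm is clear.

```bash
python3 -c "
from station import bot
print(bot.hand_in())"
```

```text
the job is handed in; nothing more can be done
None
```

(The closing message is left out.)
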